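# Pack the transport stand and clamp it down

## Task

Pack the changeover kit for transport: put every aluminium saddle block, groove up, into the shallow yellow-rimmed nest of the stand, set the green hood down fully over them, then stack all the closed cases squarely on the hood in one column, lengthwise along it. Finally swing the red-handled clamp arm all the way in over the column and push it down until its pad rests on the topmost case; leave the other things on the bench alone.

Things in the scene. Friction and masses are not known exactly. Their poses are not given: they have to be found in the camera images.
- nest (a point): Centre of the nest, on top of the fixed stand's grey 10 mm base plate; y along the nest, x towards the clamp post (28 mm thick, 245 mm tall, at x = 150 mm). Yellow rim 10 mm high, 3 mm thick: inside 200 (y) x 48 (x) mm. Holds up to three blocks in a row along y, their 60 mm length along y, about 65 mm apart. Plate: -60 to 220 mm in x, 120 mm to either side.
- block0: Aluminium saddle block, 60 (its x) x 36 (its y) x 36 mm high, loose, about 0.18 kg, with a groove 16 mm wide and 18 mm deep along x in its top. Origin: centre of its underside. Two or three of block0 to block2 are present.
- block1: Aluminium saddle block, 60 (its x) x 36 (its y) x 36 mm high, loose, about 0.18 kg, with a groove 16 mm wide and 18 mm deep along x in its top. Origin: centre of its underside. Two or three of block0 to block2 are present.
- block2: Aluminium saddle block, 60 (its x) x 36 (its y) x 36 mm high, loose, about 0.18 kg, with a groove 16 mm wide and 18 mm deep along x in its top. Origin: centre of its underside. Two or three of block0 to block2 are present.
- hood: Loose green hood with two yellow bands, open below, 218 (its x) x 68 (its y) x 48 mm high, hollow (inside 212 x 60, 42 mm high), flat top, 0.35 kg. Origin: centre of its lower rim. It goes over the nest's rim, its x along the nest's y (3 mm play all round), and stands on the base plate: origin at the nest point, top 48 mm above the plate.
- case0: Closed blue case with steel latches, loose, 180 (its x) x 60 (its y) x 36 mm high, flat top and bottom, about 0.4 kg. Origin: centre of its underside. One to three of case0 to case2 are present. Stacked, its x lies along the nest's y.
- case1: Closed red case with steel latches, loose, 180 (its x) x 60 (its y) x 36 mm high, flat top and bottom, about 0.4 kg. Origin: centre of its underside. One to three of case0 to case2 are present. Stacked, its x lies along the nest's y.
- case2: Closed orange case with steel latches, loose, 180 (its x) x 60 (its y) x 36 mm high, flat top and bottom, about 0.4 kg. Origin: centre of its underside. One to three of case0 to case2 are present. Stacked, its x lies along the nest's y.
- clamp_swing (a joint): Swing of the clamp arm about the upright post, rad: 0 = all the way in at its stop, pad over the centre of the nest; grows to 1.6 as it swings out, anticlockwise seen from above (towards the nest's -y side). Stiff enough to stay where it is left.
- clamp_slide (a joint): How far the clamp arm has been pushed down the post, m: 0 = top, 0.12 = lowest. Friction holds it where it is left; it takes about 5 N to push down and 14 N to lift. At 0 the pad's underside is 180 mm above the base plate.
- clamp_pad (a point): Centre of the underside of the clamp's black rubber pad (36 mm diameter), at the arm's end, 150 mm from the post's axis.
- clamp_grip (a point): Centre of the top end of the clamp's red handle: an upright round grip, 28 mm diameter, 60 mm tall, standing on the arm's end straight above the pad, 98 mm above the pad's underside.
- clamp_axis (a point): Point on the axis of the post about which the arm swings, at the height of the pad's underside.
- wrench: Bystander: steel wrench, 180 mm, lying on the bench; origin under its middle.
- oil: Bystander: yellow oil bottle, 60 mm diameter, 150 mm tall; origin at the centre of its underside.
- cup: Bystander: steel cup, 70 mm diameter, 70 mm tall; origin at the centre of its underside.
- tube: Bystander: offcut of square copper tube standing on end, 40 x 40 mm, 80 mm tall; origin at the centre of its underside.
- angle: Bystander: dark steel angle bracket, 90 x 60 mm, 78 mm tall; origin at the centre of its underside.
Things that resemble listed ones, but are neither listed nor needed, are in the scene too. Leave any black, blue or turquoise look-alike of the block1 alone.

How it is judged:
By the outcome, as a careful person would: the job done as asked, in the order asked, and still so for the second after the job is handed in, with the robot touching nothing.
Of block0, block1, block2 only 2 to 3 are there at a start; the rules pass over those that are not, and their reading is None.
Of case0, case1, case2 only 1 to 3 are there at a start; the rules pass over those that are not, and their reading is None.
At some moment in a run one of block0, block1, block2, hood may be knocked a few centimetres aside while the robot is not near it.
It also fails if it takes over 210 s, if anything falls off the work surface, if the arm or the gripper's body presses on something with over 40 N, if the wrist force passes 120 N, or if a joint passes its speed limit or range.

## Robot

A 6-joint arm with a two-finger parallel gripper is mounted at the origin on the work surface. World frame = base frame: x ahead of the robot, y to its left, z up, the work surface at z = 0. Lengths are in m, angles in rad, forces in N, time in s.
With the tool pointing down it reaches from about 0.35 to 0.975 m from the base axis. Payload 4.9 kg.
Tool frame: the origin (TCP) lies midway between the tips of the shut fingers; the grasp point (between the pads) lies 19 mm behind it; z points along the fingers, y is the line along which they close (so a half turn about z gives the same grasp; the last joint's range is limited). The gripper opens to 85 mm and grips with 20 to 120 N. Pads are 22 mm wide; open, the fingers measure 114 mm over their backs; the gripper's body (76 mm by 85 mm) begins 54 mm behind the grasp point. The pads swing forward as they close: fully open they stand 13 mm farther back than shut.
Start: joints at [-1.361, 0.053, 1.613, -0, 1.476, -0.119], TCP at [0.202, -0.592, 0.211] pointing down, gripper open.
Joint ranges: [-3.01, 3.01], [-1.01, 2.22], [0.06, 2.58], [-1.02, 4.17], [0.09, 2.62], [-3.14, 3.14]. Speed limits (rad/s): [2.57, 2.57, 3.14, 3.14, 3.14, 3.14].

## Interface

Orientations are given as a unit quaternion [w, x, y, z].
In Python, from cell import arm, snapshot, camera_info, ticket gives the robot as it stands.
- The arm moves only by the tool drive_tool, never from a script. Its argument "deltas" is a list that holds one entry, the list of rows, each a list of 6 numbers: the shift along the tool's x, y, z in units of 25 mm (1.0 is 25 mm), then the turn, a rotation vector about the tool's x, y, z in units of 5 degrees (1.0 is 5 degrees). A call has 1 to 12 rows; each row is the pose to reach, as a shift and turn from the pose commanded when the call began, along the tool's axes at that moment; what a row does not reach only later rows make up. A row lasts 1/10 s, in which the tool goes at most 50 mm and 8.59 degrees, less where a joint would pass 70% of its speed; a pose out of reach is approached as far as the arm can. A call with a gripper value outside its range is refused whole. "hand" is the closure, from 0 (fully open) to 1 (shut), set as the call begins (left out, the last holds). The fingers move at their own pace and stop on an object; "grip_force" is the grip in N (left out, the last holds). Time passes only in rows, so rows that repeat a pose let the fingers close. It gives the time, the measured TCP pose, the force, the opening and the grip force at its end, in the units of the state.
- arm.get_state(): the state, without advancing time (a new reading comes with each control period).
- snapshot(name): name is "scene" or "top" or "wrist"; returns the picture (480x640x3 uint8, blue, green, red); there is no depth.
- camera_info(name): a dict with "vertical_fov" (degrees; the focal length in pixels is half the picture's height over the tangent of half this angle, whatever the lens; pixels are square), "cx", "cy" (the principal point, pixels), "dist_coeffs" ([k1, k2, p1, p2, k3] as OpenCV has them; the pictures are not rectified), "position" and "rotation" of the camera in the world. Camera axes: x right, y down, z forward; pixel columns grow to the right and rows downward; lengths in m; the calibration is good to about 2 mm. A picture is of the moment at which its call begins: read the wrist's pose just before it. camera_info takes no time and is no camera call; for the wrist camera it gives the pose at the moment of the call.
- ticket.hand_in(): hands the job in; it is judged then, once.
The state is a dict: "time": time; "joint_positions": joint angles; "dq": joint speeds; "joint_torque": joint torques, N m; "tcp_pos": TCP position; "tcp_rot": TCP orientation; "ft_force": force on the tool from outside, world axes, zero at the start; "torque": the same for the moment, N m; "opening": finger opening in m; "grip_force": force on a finger pad.
Only numpy, scipy, OpenCV 4.12 (cv2) and the standard library are available. Lean on these libraries where they do the work, as an engineer would, in place of code of your own. Each camera call takes 0.05 s, during which the arm holds its last target. There are 200 camera calls.

## Working session

There is one attempt and no reset: what is moved stays moved. The work goes in short steps, Python scripts to look and compute and a tool call to move; the robot and the scene stay as the last step left them, time stands still between calls to the robot, and variables do not carry over. Pictures are saved under pics/ and viewed, at most 14 in all, crops included, and the job is handed in when it is done.

Besides the shell and the picture viewer there is one more tool, called after ">>>" by a JSON object that holds its "api" and its "payload". drive_tool: Moves the arm, as the interface text tells. Its arguments: {"type":"object","properties":{"deltas":{"type":"array","items":{"type":"array","items":{"type":"array","items":{"type":"number"}}}},"hand":{"type":"number"},"grip_force":{"type":"number"}},"required":["deltas"]}

```bash
ls; mkdir -p pics; python3 - <<'E'
from cell import arm, snapshot, camera_info
import cv2
for n in ("scene","top"):
    i=camera_info(n); print(n,i)
    cv2.imwrite(f"pics/{n}0.png",snapshot(n))
print(arm.get_state())
E
```

```text
pics
scene {'vertical_fov': 49.06985621095817, 'cx': 323.00405847925634, 'cy': 237.8948407491543, 'dist_coeffs': array([-0.11613284,  0.        ,  0.        ,  0.        ,  0.        ]), 'position': array([ 1.35944676, -0.57618997,  1.33032865]), 'rotation': array([-0.30781273,  0.81710246,  0.45987496, -0.16158563])}
top {'vertical_fov': 42.71569828571389, 'cx': 320.4645652423773, 'cy': 230.31275868496516, 'dist_coeffs': array([-0.10889825,  0.        ,  0.        ,  0.        ,  0.        ]), 'position': array([ 0.45442302, -0.02954971,  1.81502651]), 'rotation': array([ 0.02092801, -0.70313906,  0.71044139, -0.02074883])}
{'time': 0.1, 'joint_positions': array([-1.36097333e+00,  5.32854690e-02,  1.61414731e+00,  3.54469826e-05,
        1.47600650e+00, -1.19007937e-01]), 'dq': array([ 0.00169679, -0.00210996, -0.00569995,  0.00029922, -0.00224117,
       -0.00022308]), 'joint_torque': array([ 6.84996630e-04, -3.94904995e+01, -3.71363389e+01, -9.47134458e-05,
        3.89938185e-03,  6.81467171e-06]), 'tcp_pos': array([ 0.20171587, -0.59092179,  0.20939493]), 'tcp_rot': array([-9.23162595e-04,  9.86514054e-01,  1.63673970e-01, -2.42867935e-05]), 'ft_force': array([ 0.68765223, -0.19790073, -0.14172597]), 'torque': array([-0.03959201,  0.00099617, -0.00239784]), 'grip_force': 0.0, 'opening': 0.08508720582740592}
```

View pics/scene0.png

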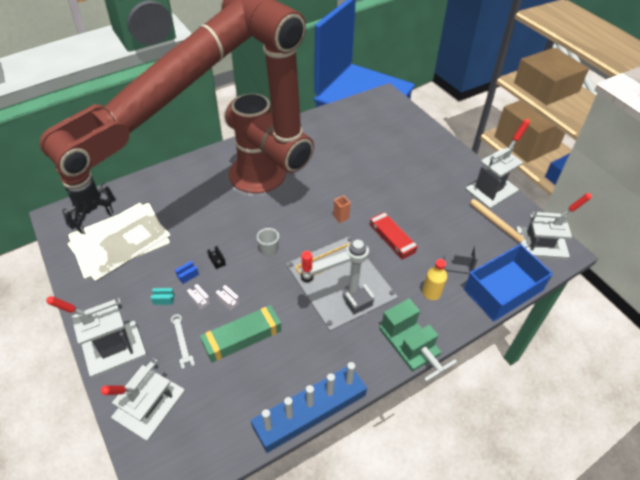

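View pics/top0.png

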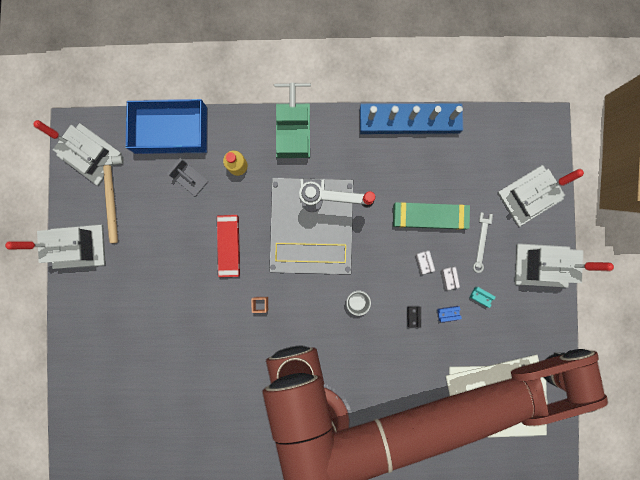

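The scene shows one case (red), the hood, two silver-white blocks next to black, blue and turquoise look-alikes, and the clamp swung out to −y. In the top view these are:
- Red case at (228,246).
- Green banded hood at (432,216).
- Silver-white blocks at (426,262) and (451,279).
- Look-alikes: black (414,317), blue (450,314), turquoise (483,297).
- Nest rim at (310,253), post at (311,193), red grip at (369,198).

The two silver-white blocks fit the aluminium description. I'll confirm them in an enlarged crop.

```bash
cat > h.py <<'E'
import numpy as np, cv2
from cell import arm, snapshot, camera_info, ticket
from scipy.spatial.transform import Rotation as R
def rot(q): q=np.asarray(q); return R.from_quat([q[1],q[2],q[3],q[0]])
def cam(n):
    i=camera_info(n); f=240/np.tan(np.radians(i["vertical_fov"])/2)
    return np.array([[f,0,i["cx"]],[0,f,i["cy"]],[0,0,1]]),i["dist_coeffs"],np.array(i["position"]),rot(i["rotation"])
def world(c,px,z):
    K,d,p,r=c
    u=cv2.undistortPoints(np.array(px,float).reshape(-1,1,2),K,d).reshape(-1,2)
    v=r.apply(np.c_[u,np.ones(len(u))]); return p+v*((z-p[2])/v[:,2])[:,None]
def pix(c,P):
    K,d,p,r=c; q=r.inv().apply(np.atleast_2d(P)-p)
    return cv2.projectPoints(q,np.zeros(3),np.zeros(3),K,d)[0].reshape(-1,2)
def blobs(img,lo,hi,amin=80):
    m=cv2.inRange(cv2.cvtColor(img,cv2.COLOR_BGR2HSV),lo,hi)
    return m,[c for c in cv2.findContours(m,cv2.RETR_EXTERNAL,cv2.CHAIN_APPROX_NONE)[0] if cv2.contourArea(c)>amin]
def plan(pos,yaw,frm=None):
    """tool down, tool-x at yaw (deg) in world; deltas from measured pose (or frm=(pos,yaw)) in tool units"""
    s=arm.get_state()
    p0,r0=(np.array(frm[0]),R.from_euler('z',frm[1],degrees=True)*R.from_rotvec([np.pi,0,0])) if frm else (s["tcp_pos"],rot(s["tcp_rot"]))
    r1=R.from_euler('z',yaw,degrees=True)*R.from_rotvec([np.pi,0,0])
    d=r0.inv().apply(np.array(pos)-p0)/.025; t=np.degrees((r0.inv()*r1).as_rotvec())/5
    print("delta",np.round(d,2),np.round(t,2),"time",s["time"])
def yaw():
    x=rot(arm.get_state()["tcp_rot"]).apply([1,0,0]); return np.degrees(np.arctan2(x[1],x[0]))
E
python3 - <<'E'
from h import *
img=snapshot("top"); c=cam("top")
def rect(m,z):
    P=world(c,m,z)[:,:2]; r=cv2.minAreaRect((P*1000).astype(np.float32)); return np.round(r[0],1),np.round(r[1],1),round(r[2],1)
_,bs=blobs(img,(0,150,100),(6,255,255)); 
for b in bs: print("red",b.mean((0,1)).round(),rect(b.reshape(-1,2),.036))
_,bs=blobs(img,(20,120,120),(32,255,255),30)
for b in bs: print("yel",b.mean((0,1)).round(),rect(b.reshape(-1,2),.02))
_,bs=blobs(img,(0,0,205),(180,40,255),60)
for b in bs: print("wht",b.mean((0,1)).round(),rect(b.reshape(-1,2),.036))
_,bs=blobs(img,(50,70,40),(80,255,255),200)
for b in bs: print("grn",b.mean((0,1)).round(),rect(b.reshape(-1,2),.048))
print(world(c,[(271,178),(352,179),(351,273),(270,272)],.01).round(3), yaw())
a=cv2.resize(img[240:335,395:505],None,fx=5,fy=5,interpolation=cv2.INTER_CUBIC)
cv2.imwrite("pics/crop1.png",a)
E
```

```text
red [599. 266.] (array([ 443.4, -854.1]), array([87.2, 20.8]), 89.1)
red [ 19. 245.] (array([524.8, 867.3]), array([88.7, 18. ]), 89.6)
red [228. 245.] (array([518.7, 240.3]), array([139.8,  60. ]), 1.4)
red [369. 198.] (array([ 652.4, -170.7]), array([32.1, 35.3]), 89.1)
red [571. 177.] (array([ 711.7, -776. ]), array([21.3, 82.5]), 25.3)
red [ 46. 129.] (array([874.1, 796.1]), array([85.9, 21. ]), 57.3)
yel [461. 216.] (array([ 596.9, -444.7]), array([12. , 68.3]), 88.6)
yel [403. 214.] (array([ 604.5, -272.8]), array([11.8, 68. ]), 88.9)
yel [233. 160.] (array([770.1, 225.7]), array([59.6, 58.6]), 44.5)
wht [520. 431.] (array([ -27.8, -600.2]), array([ 36.4, 161.8]), 0.5)
wht [475. 385.] (array([ 105.7, -473.3]), array([13.9, 57.5]), 16.9)
wht [467. 371.] (array([ 154.9, -455.8]), array([ 47.4, 149.3]), 21.0)
wht [357. 302.] (array([ 348., -133.]), array([40.5, 34.6]), 89.3)
wht [449. 278.] (array([ 415.9, -400.5]), array([57.9, 19.9]), 11.2)
wht [423. 263.] (array([ 462.3, -327.6]), array([59. , 20.8]), 14.3)
wht [538. 254.] (array([ 463.7, -681.6]), array([151.4,  86.6]), 86.1)
wht [ 96. 241.] (array([526.4, 628.7]), array([118.7,  42.1]), 13.3)
wht [481. 245.] (array([ 513.6, -498.8]), array([ 11.8, 127.2]), 79.4)
wht [541. 205.] (array([ 630.9, -682.6]), array([31.7, 94.6]), 25.2)
wht [327. 193.] (array([670.3, -61.6]), array([187. ,  69.7]), 86.6)
wht [526. 189.] (array([ 678. , -645.1]), array([ 72.3, 165.3]), 29.9)
wht [ 35. 162.] (array([774.7, 823.1]), array([98.2, 52.6]), 11.6)
grn [432. 215.] (array([ 598.2, -353.4]), array([153.5,  70.2]), 87.3)
grn [292. 130.] (array([852.1,  49.3]), array([ 96.9, 157.9]), 89.5)
[[ 0.718  0.115  0.01 ]
 [ 0.712 -0.125  0.01 ]
 [ 0.434 -0.118  0.01 ]
 [ 0.44   0.12   0.01 ]] 18.837626858137856
```

View pics/crop1.png

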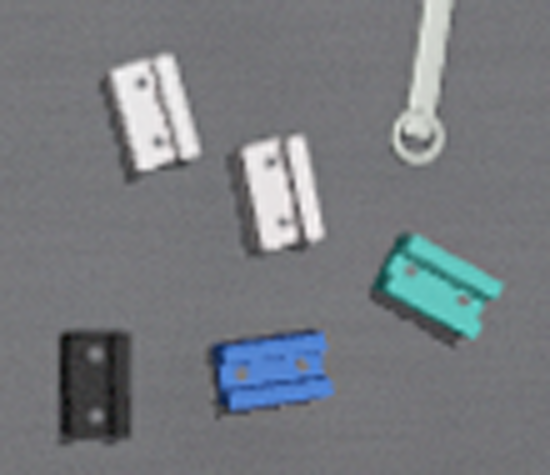

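The crop shows two white-silver blocks at crop (150,110) and (280,190). The groove is on top, with two screw holes in its floor and the right-hand wall in shade. The black, blue and turquoise look-alikes stay put. Next I'll use the wrist camera to refine the poses.

```bash
python3 - <<'E'
from h import *
s=arm.get_state(); K,d,p,r=cam("wrist"); t=rot(s["tcp_rot"])
print(K[0,0],K[:2,2],d,t.inv().apply(p-s["tcp_pos"]).round(4),(t.inv()*r).as_matrix().round(3))
plan([.40,-.36,.30],14)
E
```

```text
330.47847733807623 [317.1597079  237.38580148] [-0.06065262  0.          0.          0.          0.        ] [ 0.0788 -0.001  -0.1629] [[-0.    -0.951 -0.308]
 [ 1.    -0.    -0.   ]
 [ 0.    -0.308  0.951]]
delta [10.49 -6.19 -3.61] [-0.02 -0.    0.97] time 0.15
```

>>> {"api": "drive_tool", "payload": {"deltas": [[[11.5, -5, -3.6, 0, 0, 1], [11.5, -5, -3.6, 0, 0, 1], [11.5, -5, -3.6, 0, 0, 1], [11.5, -5, -3.6, 0, 0, 1], [11.5, -5, -3.6, 0, 0, 1], [11.5, -5, -3.6, 0, 0, 1], [11.5, -5, -3.6, 0, 0, 1], [11.5, -5, -3.6, 0, 0, 1], [11.5, -5, -3.6, 0, 0, 1], [11.5, -5, -3.6, 0, 0, 1], [11.5, -5, -3.6, 0, 0, 1], [11.5, -5, -3.6, 0, 0, 1]]], "hand": 0}}

```text
time: 1.35
tcp_pos: [0.4327, -0.381, 0.2999]
tcp_rot: [-0.0, 0.993, 0.12, -0.0]
ft_force: [0.4, -0.5, 0.1]
opening: 0.0854
grip_force: 0.0
```

```bash
python3 - <<'E'
from h import *
c=cam("wrist"); img=snapshot("wrist"); cv2.imwrite("pics/w1.png",img)
print(arm.get_state()["tcp_pos"],yaw())
for lo in (170,190,210):
  _,bs=blobs(img,(0,0,lo),(180,50,255),150)
  for b in bs:
    P=world(c,b.reshape(-1,2),.036)[:,:2]; r=cv2.minAreaRect((P*1000).astype(np.float32))
    if max(r[1])<100: print(lo,b.mean((0,1)).round(),np.round(r[0],1),np.round(r[1],1),round(r[2],1))
E
```

```text
[ 0.43284449 -0.38095535  0.30007136] 13.757340554921079
170 [112. 216.] [ 336.7 -114.8] [75.3 73.7] 1.6
170 [335. 210.] [ 417.6 -407.4] [64.5 37.7] 10.6
170 [288. 161.] [ 464.  -333.3] [61.5 37.6] 15.0
190 [112. 216.] [ 337.1 -115.1] [73.5 73.9] 52.5
190 [335. 210.] [ 417.2 -407.3] [63.5 37.3] 10.5
190 [287. 161.] [ 463.6 -333.1] [60.  37.5] 13.6
210 [319. 364.] [ 174.8 -447.9] [20.  97.7] 9.0
210 [112. 216.] [ 336.7 -114.8] [73.5 72.9] 52.5
210 [345. 211.] [ 418.2 -420.4] [60.  10.6] 10.6
210 [330. 208.] [ 416.7 -401.3] [62.2 24.4] 10.6
210 [286. 160.] [ 463.9 -333.4] [60.1 36.8] 14.7
```

View pics/w1.png

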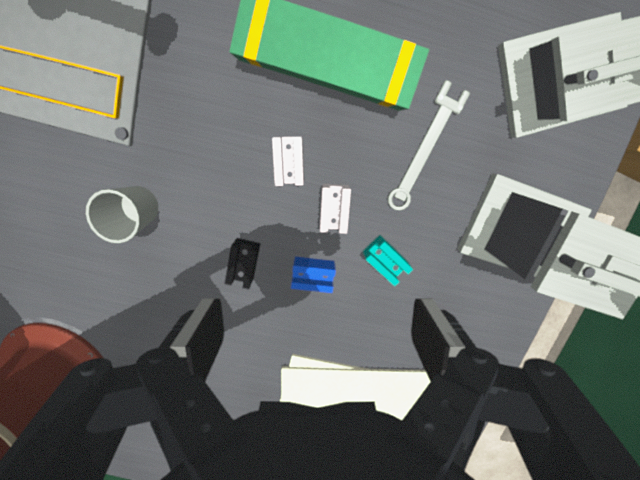

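The wrist view confirms both blocks are groove up: A at (288,161) and B at (335,210), with the hood at (330,50). Measured poses:

| Block | x (mm) | y (mm) | Yaw |
|---|---|---|---|
| A | 464 | −333 | 14.5° |
| B | 416 | −407 | 10.5° |

I'll grasp A first, with the fingertips about 13 mm above its underside so they clear the rim when placing.

>>> {"api": "drive_tool", "payload": {"deltas": [[[1.67, -1.57, 8, 0, 0, -0.15], [1.67, -1.57, 8, 0, 0, -0.15], [1.67, -1.57, 8, 0, 0, -0.15], [1.67, -1.57, 8, 0, 0, -0.15], [1.67, -1.57, 8, 0, 0, -0.15], [1.67, -1.57, 9, 0, 0, -0.15], [1.67, -1.57, 10, 0, 0, -0.15], [1.67, -1.57, 11, 0, 0, -0.15], [1.67, -1.57, 11.7, 0, 0, -0.15], [1.67, -1.57, 11.7, 0, 0, -0.15], [1.67, -1.57, 11.7, 0, 0, -0.15]]]}}

```text
time: 2.5
tcp_pos: [0.4655, -0.3337, 0.0099]
tcp_rot: [0.001, 0.992, 0.127, 0.001]
ft_force: [0.3, 0.1, 1.2]
opening: 0.0854
grip_force: 0.0
```

>>> {"api": "drive_tool", "payload": {"deltas": [[[0, 0, 0, 0, 0, 0], [0, 0, 0, 0, 0, 0], [0, 0, 0, 0, 0, 0], [0, 0, 0, 0, 0, 0], [0, 0, 0, 0, 0, 0], [0, 0, 0, 0, 0, 0], [0, 0, 0, 0, 0, 0], [0, 0, 0, 0, 0, 0]]], "hand": 1, "grip_force": 40}}

```text
time: 3.3
tcp_pos: [0.4653, -0.333, 0.0092]
tcp_rot: [0.001, 0.992, 0.127, 0.0]
ft_force: [-0.6, 0.3, 5.3]
opening: 0.0339
grip_force: 40.1
```

>>> {"api": "drive_tool", "payload": {"deltas": [[[0, 0, -1, 0, 0, 0], [0, 0, -3, 0, 0, 0], [0, 0, -5, 0, 0, 0], [0, 0, -7, 0, 0, 0], [0, 0, -9, 0, 0, 0], [0, 0, -10, 0, 0, 0], [0, 0, -10, 0, 0, 0]]]}}

```text
time: 4.0
tcp_pos: [0.4664, -0.3337, 0.2633]
tcp_rot: [0.003, 0.992, 0.127, 0.003]
ft_force: [0.2, -0.5, -1.1]
opening: 0.0345
grip_force: 40.8
```

>>> {"api": "drive_tool", "payload": {"deltas": [[[4.5, -12.6, 0, 0, 0, -15.1], [4.5, -12.6, 0, 0, 0, -15.1], [4.5, -12.6, 0, 0, 0, -15.1], [4.5, -12.6, 0, 0, 0, -15.1], [4.5, -12.6, 0, 0, 0, -15.1], [4.5, -12.6, 0, 0, 0, -15.1], [4.5, -12.6, 0, 0, 0, -15.1], [4.5, -12.6, 0, 0, 0, -15.1], [4.5, -12.6, 0, 0, 0, -15.1], [4.5, -12.6, 0, 0, 0, -15.1], [4.5, -12.6, 0, 0, 0, -15.1], [4.5, -12.6, 0, 0, 0, -15.1]]]}}

```text
time: 5.2
tcp_pos: [0.4938, 0.0007, 0.2567]
tcp_rot: [-0.001, 0.707, 0.707, -0.001]
ft_force: [-0.2, -0.6, -2.0]
opening: 0.0343
grip_force: 41.0
```

```bash
python3 - <<'E'
from h import *
s=arm.get_state(); print(s["tcp_pos"],yaw(),s["opening"])
c=cam("wrist"); img=snapshot("wrist"); cv2.imwrite("pics/w2.png",img)
_,bs=blobs(img,(18,120,100),(32,255,255),60)
for b in bs:
    P=world(c,b.reshape(-1,2),.02)[:,:2]; r=cv2.minAreaRect((P*1000).astype(np.float32))
    print(b.mean((0,1)).round(),np.round(r[0],1),np.round(r[1],1),round(r[2],1))
E
```

```text
[0.493761   0.00070622 0.25674076] 89.96342892422956 0.034312641207811675
[321. 160.] [496.5  33.6] [141.7  54. ] 87.9
[573.  13.] [784.7 207.2] [131.1  40.4] 4.8
```

View pics/w2.png

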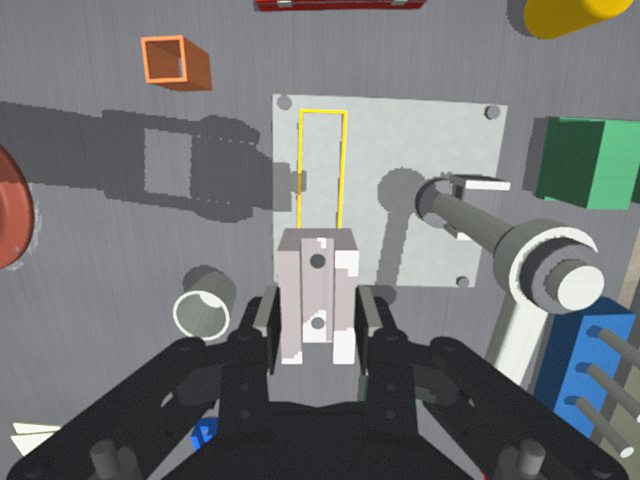

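The held block at (318,300) is straight with its groove up. The rim's far end shows at (300–347,112). I'll fit the nest pose from the rim.

```bash
python3 - <<'E'
from h import *
c=cam("wrist"); img=snapshot("wrist")
m,_=blobs(img,(18,120,100),(32,255,255)); v,u=np.nonzero(m[60:240,250:400]); P=world(c,np.c_[u+250,v+60],.02)[:,:2]*1000
top=P[:,1].max(); s=P[P[:,1]<top-15]; mid=np.median(s[:,0])
for S in (s[s[:,0]<mid],s[s[:,0]>mid]):
    k=np.polyfit(S[:,1],S[:,0],1); print("side x at y=0:",k[1].round(1),"slope deg",np.degrees(k[0]).round(2))
e=P[P[:,1]>top-8]; e=e[(e[:,0]>480)&(e[:,0]<512)]; k=np.polyfit(e[:,0],e[:,1],1); print("end y at x=496",np.polyval(k,496).round(1),"slope",np.degrees(k[0]).round(2))
t=cam("top"); im=snapshot("top"); cv2.imwrite("pics/t1.png",im)
# plate by grey threshold not needed; predicted nest corner check
E
```

```text
side x at y=0: 471.2 slope deg 0.64
side x at y=0: 520.6 slope deg 1.95
end y at x=496 102.8 slope -1.59
```

>>> {"api": "drive_tool", "payload": {"deltas": [[[1.45, 0.12, 2, 0, 0, 0.26], [1.45, 0.12, 4, 0, 0, 0.26], [1.45, 0.12, 6, 0, 0, 0.26], [1.45, 0.12, 7, 0, 0, 0.26], [1.45, 0.12, 7.8, 0, 0, 0.26], [1.45, 0.12, 7.8, 0, 0, 0.26], [1.45, 0.12, 7.8, 0, 0, 0.26], [1.45, 0.12, 7.8, 0, 0, 0.26], [1.45, 0.12, 7.8, 0, 0, 0.26]]]}}

```text
time: 6.25
tcp_pos: [0.4989, 0.037, 0.0653]
tcp_rot: [0.001, 0.715, 0.7, 0.001]
ft_force: [-0.3, 0.2, -2.5]
opening: 0.0345
grip_force: 41.0
```

```bash
python3 - <<'E'
from h import *
s=arm.get_state(); print(s["tcp_pos"],yaw(),s["ft_force"])
plan([.4967,.037,.0195],88.7)
E
```

```text
[0.49886702 0.03698535 0.06525918] 88.77512458626461 [-0.33131129  0.18489018 -2.5349696 ]
delta [-0.   -0.09  1.83] [0.05 0.   0.02] time 6.25
```

>>> {"api": "drive_tool", "payload": {"deltas": [[[0, -0.09, 0.6, 0, 0, 0], [0, -0.09, 1.2, 0, 0, 0], [0, -0.09, 1.5, 0, 0, 0], [0, -0.09, 1.7, 0, 0, 0], [0, -0.09, 1.8, 0, 0, 0], [0, -0.09, 1.8, 0, 0, 0], [0, -0.09, 1.8, 0, 0, 0]]]}}

```text
time: 6.95
tcp_pos: [0.4951, 0.0372, 0.0192]
tcp_rot: [-0.0, 0.715, 0.7, -0.0]
ft_force: [-3.7, -0.1, 4.4]
opening: 0.0344
grip_force: 41.7
```

>>> {"api": "drive_tool", "payload": {"deltas": [[[0, 0, 0, 0, 0, 0], [0, 0, 0, 0, 0, 0], [0, 0, 0, 0, 0, 0], [0, 0, 0, 0, 0, 0], [0, 0, -0.5, 0, 0, 0], [0, 0, -2, 0, 0, 0], [0, 0, -4, 0, 0, 0], [0, 0, -6, 0, 0, 0], [0, 0, -8, 0, 0, 0], [0, 0, -9, 0, 0, 0], [0, 0, -9, 0, 0, 0]]], "hand": 0}}

```text
time: 8.05
tcp_pos: [0.4977, 0.0371, 0.2503]
tcp_rot: [0.004, 0.715, 0.7, 0.004]
ft_force: [0.7, 0.1, 0.6]
opening: 0.0855
grip_force: 0.0
```

```bash
python3 - <<'E'
from h import *
plan([.44,-.40,.24],10.5)
E
```

```text
delta [-17.53  -1.94   0.4 ] [ 0.12 -0.08 15.66] time 8.05
```

>>> {"api": "drive_tool", "payload": {"deltas": [[[-17.5, -1.9, 0.4, 0, 0, 15.6], [-17.5, -1.9, 0.4, 0, 0, 15.6], [-17.5, -1.9, 0.4, 0, 0, 15.6], [-17.5, -1.9, 0.4, 0, 0, 15.6], [-17.5, -1.9, 0.4, 0, 0, 15.6], [-17.5, -1.9, 0.4, 0, 0, 15.6], [-17.5, -1.9, 0.4, 0, 0, 15.6], [-17.5, -1.9, 0.4, 0, 0, 15.6], [-17.5, -1.9, 0.4, 0, 0, 15.6], [-17.5, -1.9, 0.4, 0, 0, 15.6], [-17.5, -1.9, 0.4, 0, 0, 15.6], [-17.5, -1.9, 0.4, 0, 0, 15.6]]]}}

```text
time: 9.25
tcp_pos: [0.4382, -0.398, 0.2325]
tcp_rot: [-0.001, 0.995, 0.095, -0.0]
ft_force: [-0.1, 0.6, 0.3]
opening: 0.0851
grip_force: 0.0
```

```bash
python3 - <<'E'
from h import *
s=arm.get_state(); print(s["tcp_pos"],yaw())
c=cam("wrist"); img=snapshot("wrist"); cv2.imwrite("pics/w3.png",img)
for lo in (150,170,190):
  _,bs=blobs(img,(0,0,lo),(180,50,255),150)
  for b in bs:
    P=world(c,b.reshape(-1,2),.036)[:,:2]; r=cv2.minAreaRect((P*1000).astype(np.float32))
    if max(r[1])<90 and abs(r[0][0]-420)<60: print(lo,b.mean((0,1)).round(),np.round(r[0],1),np.round(r[1],1),round(r[2],1))
plan([.4155,-.407,.007],10.5)
E
```

```text
[ 0.4382216  -0.39797063  0.23249296] 10.894795915045247
150 [323. 224.] [ 418.5 -407.7] [64.3 37.6] 10.9
170 [624. 250.] [ 461.4 -789.5] [71.8 89.9] 87.3
170 [323. 224.] [ 418.  -407.6] [63.2 36.8] 10.3
190 [624. 250.] [ 461.5 -790. ] [71.3 88.7] 87.0
190 [323. 223.] [ 419.1 -407.2] [60.9 36.5] 10.4
delta [-0.97  0.19  9.03] [-0.01  0.    0.08] time 9.3
```

>>> {"api": "drive_tool", "payload": {"deltas": [[[-0.9, 0.21, 2, 0, 0, 0.08], [-0.9, 0.21, 4, 0, 0, 0.08], [-0.9, 0.21, 6, 0, 0, 0.08], [-0.9, 0.21, 7, 0, 0, 0.08], [-0.9, 0.21, 8, 0, 0, 0.08], [-0.9, 0.21, 8.6, 0, 0, 0.08], [-0.9, 0.21, 9, 0, 0, 0.08], [-0.9, 0.21, 9, 0, 0, 0.08], [-0.9, 0.21, 9, 0, 0, 0.08]]]}}

```text
time: 10.2
tcp_pos: [0.4179, -0.4092, 0.0094]
tcp_rot: [0.001, 0.996, 0.091, 0.001]
ft_force: [-1.0, 0.7, 1.1]
opening: 0.0855
grip_force: 0.0
```

>>> {"api": "drive_tool", "payload": {"deltas": [[[0, 0, 0, 0, 0, 0], [0, 0, 0, 0, 0, 0], [0, 0, 0, 0, 0, 0], [0, 0, 0, 0, 0, 0], [0, 0, 0, 0, 0, 0], [0, 0, 0, 0, 0, 0], [0, 0, 0, 0, 0, 0], [0, 0, 0, 0, 0, 0]]], "hand": 1, "grip_force": 40}}

```text
time: 11.0
tcp_pos: [0.4174, -0.409, 0.0089]
tcp_rot: [0.0, 0.996, 0.091, 0.0]
ft_force: [-0.7, 2.3, 6.2]
opening: 0.0345
grip_force: 40.6
```

>>> {"api": "drive_tool", "payload": {"deltas": [[[0, 0, -1, 0, 0, 0], [0, 0, -3, 0, 0, 0], [0, 0, -5, 0, 0, 0], [0, 0, -7, 0, 0, 0], [0, 0, -9, 0, 0, 0], [0, 0, -9, 0, 0, 0], [0, 0, -9, 0, 0, 0]]]}}

```text
time: 11.7
tcp_pos: [0.4173, -0.409, 0.2339]
tcp_rot: [0.001, 0.996, 0.091, 0.001]
ft_force: [-0.2, -0.4, -3.1]
opening: 0.0345
grip_force: 40.6
```

```bash
python3 - <<'E'
from h import *
plan([.496,-.033,.22],88.7)
E
```

```text
delta [  5.81 -14.23   0.53] [ 3.000e-02  1.000e-02 -1.566e+01] time 11.7
```

>>> {"api": "drive_tool", "payload": {"deltas": [[[5.8, -14.2, 0.5, 0, 0, -15.65], [5.8, -14.2, 0.5, 0, 0, -15.65], [5.8, -14.2, 0.5, 0, 0, -15.65], [5.8, -14.2, 0.5, 0, 0, -15.65], [5.8, -14.2, 0.5, 0, 0, -15.65], [5.8, -14.2, 0.5, 0, 0, -15.65], [5.8, -14.2, 0.5, 0, 0, -15.65], [5.8, -14.2, 0.5, 0, 0, -15.65], [5.8, -14.2, 0.5, 0, 0, -15.65], [5.8, -14.2, 0.5, 0, 0, -15.65], [5.8, -14.2, 0.5, 0, 0, -15.65], [5.8, -14.2, 0.5, 0, 0, -15.65]]]}}

```text
time: 12.9
tcp_pos: [0.495, -0.0338, 0.2191]
tcp_rot: [-0.001, 0.717, 0.697, -0.001]
ft_force: [-1.1, 0.1, -1.0]
opening: 0.0344
grip_force: 40.8
```

```bash
python3 - <<'E'
from h import *
s=arm.get_state(); print(s["tcp_pos"],yaw(),s["opening"])
cv2.imwrite("pics/w4.png",snapshot("wrist"))
plan([.4952,-.034,.0195],88.7)
E
```

```text
[ 0.49499721 -0.03377277  0.2190764 ] 88.44739544396742 0.03441013787481887
delta [-0.01  0.01  8.  ] [-0.02 -0.   -0.05] time 12.95
```

View pics/w4.png

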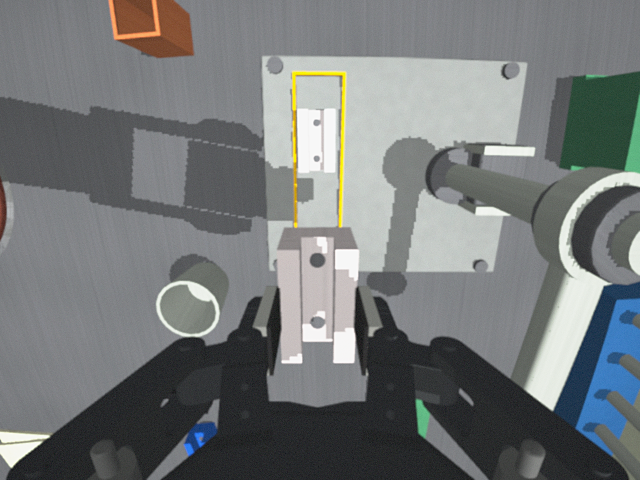

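Block A sits groove up in the nest at (317,140), inside the rim and slightly to the −x side. Block B at (318,300) is held straight. Lowering B.

>>> {"api": "drive_tool", "payload": {"deltas": [[[0, 0.01, 2, 0, 0, -0.05], [0, 0.01, 4, 0, 0, -0.05], [0, 0.02, 5.5, 0, 0, -0.05], [0, 0.02, 6.2, 0, 0, -0.05], [0, 0.02, 6.2, 0, 0, -0.05], [0, 0.02, 6.8, 0, 0, -0.05], [0, 0.02, 7.4, 0, 0, -0.05], [0, 0.02, 7.8, 0, 0, -0.05], [0, 0.02, 7.95, 0, 0, -0.05], [0, 0.02, 7.95, 0, 0, -0.05], [0, 0.02, 7.95, 0, 0, -0.05]]]}}

```text
time: 14.05
tcp_pos: [0.4966, -0.0333, 0.0222]
tcp_rot: [0.0, 0.714, 0.7, 0.0]
ft_force: [0.0, -0.7, -2.0]
opening: 0.0349
grip_force: 40.8
```

>>> {"api": "drive_tool", "payload": {"deltas": [[[0, 0, 0.06, 0, 0, 0], [0, 0, 0.13, 0, 0, 0], [0, 0, 0.13, 0, 0, 0], [0, 0, 0.13, 0, 0, 0]]]}}

```text
time: 14.45
tcp_pos: [0.4967, -0.0333, 0.0189]
tcp_rot: [0.0, 0.714, 0.7, 0.0]
ft_force: [0.6, -0.4, -1.0]
opening: 0.0346
grip_force: 41.0
```

>>> {"api": "drive_tool", "payload": {"deltas": [[[0, 0, 0, 0, 0, 0], [0, 0, 0, 0, 0, 0], [0, 0, 0, 0, 0, 0], [0, 0, 0, 0, 0, 0], [0, 0, -0.5, 0, 0, 0], [0, 0, -2, 0, 0, 0], [0, 0, -4, 0, 0, 0], [0, 0, -6, 0, 0, 0], [0, 0, -8, 0, 0, 0], [0, 0, -9, 0, 0, 0], [0, 0, -9, 0, 0, 0]]], "hand": 0}}

```text
time: 15.55
tcp_pos: [0.4988, -0.0338, 0.2508]
tcp_rot: [0.005, 0.714, 0.7, 0.003]
ft_force: [0.1, -0.3, -0.3]
opening: 0.085
grip_force: 0.0
```

```bash
python3 - <<'E'
from h import *
plan([.598,-.40,.26],87.5)
E
```

```text
delta [-14.57   4.25  -0.29] [0.13 0.02 0.28] time 15.55
```

>>> {"api": "drive_tool", "payload": {"deltas": [[[-14.5, 0, -0.3, 0, 0, 0.28], [-14.5, 0, -0.3, 0, 0, 0.28], [-14.5, 0, -0.3, 0, 0, 0.28], [-14.5, 0, -0.3, 0, 0, 0.28], [-14.5, 0, -0.3, 0, 0, 0.28], [-14.5, 0, -0.3, 0, 0, 0.28], [-14.5, 4.2, -0.3, 0, 0, 0.28], [-14.5, 4.2, -0.3, 0, 0, 0.28], [-14.5, 4.2, -0.3, 0, 0, 0.28], [-14.5, 4.2, -0.3, 0, 0, 0.28], [-14.5, 4.2, -0.3, 0, 0, 0.28], [-14.5, 4.2, -0.3, 0, 0, 0.28]]]}}

```text
time: 16.75
tcp_pos: [0.5933, -0.397, 0.2508]
tcp_rot: [-0.0, 0.722, 0.692, -0.0]
ft_force: [-0.2, 0.0, 0.5]
opening: 0.0853
grip_force: 0.0
```

```bash
python3 - <<'E'
from h import *
s=arm.get_state(); print(s["tcp_pos"],yaw())
def bands(n,img):
    c=cam(n); _,bs=blobs(img,(20,120,120),(32,255,255),30)
    for b in bs:
        P=world(c,b.reshape(-1,2),.048)[:,:2]; r=cv2.minAreaRect((P*1000).astype(np.float32)); print(n,b.mean((0,1)).round(),np.round(r[0],1),np.round(r[1],1),round(r[2],1))
w=snapshot("wrist"); t=snapshot("top"); cv2.imwrite("pics/w5.png",w); cv2.imwrite("pics/t2.png",t)
bands("wrist",w); bands("top",t)
a=cv2.resize(t[160:330,260:500],(480,340),interpolation=cv2.INTER_CUBIC)
cv2.imwrite("pics/c5.png",np.vstack([cv2.resize(w,(320,240)),cv2.resize(a,(320,227))]))
E
```

```text
[ 0.59330201 -0.39696131  0.25082774] 87.49816562796951
wrist [494. 431.] [ 841.4 -761. ] [31.2 20.6] 84.1
wrist [321. 239.] [ 595.5 -438. ] [14.8 69.9] 87.5
wrist [322.  81.] [ 603.8 -268. ] [13.5 68.7] 87.5
top [461. 220.] [ 584.5 -438. ] [11.8 46.8] 88.6
top [403. 214.] [ 602.1 -269. ] [11.6 66.9] 88.9
top [234. 160.] [765.5 222. ] [59.6 58.5] 39.6
```

View pics/c5.png

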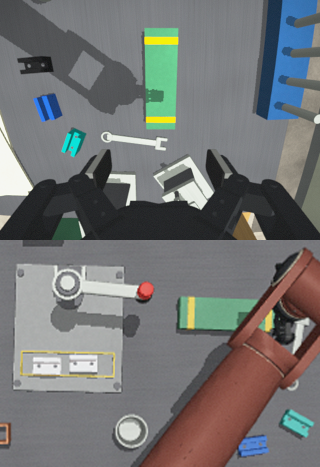

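Both blocks sit groove up in the nest. The hood is undisturbed at (599.6, −353) mm, long axis at 87.3°. Going down over its middle.

>>> {"api": "drive_tool", "payload": {"deltas": [[[1.77, 0.18, 2, 0, 0, 0.04], [1.77, 0.18, 4, 0, 0, 0.04], [1.77, 0.18, 6, 0, 0, 0.04], [1.77, 0.18, 6, 0, 0, 0.04], [1.77, 0.18, 6, 0, 0, 0.04], [1.77, 0.18, 6, 0, 0, 0.04]]]}}

```text
time: 17.45
tcp_pos: [0.6017, -0.3549, 0.1041]
tcp_rot: [0.002, 0.724, 0.69, 0.0]
ft_force: [1.0, -0.9, 1.8]
opening: 0.085
grip_force: 0.0
```

```bash
python3 - <<'E'
from h import *
s=arm.get_state(); print(s["tcp_pos"],yaw()); plan([.5996,-.353,.006],87.3)
E
```

```text
[ 0.60166563 -0.35488389  0.10410481] 87.26866039178961
delta [ 0.08 -0.1   3.92] [ 0.04  0.03 -0.01] time 17.45
```

>>> {"api": "drive_tool", "payload": {"deltas": [[[0.04, -0.03, 1, 0, 0, 0], [0.04, -0.03, 2, 0, 0, 0], [0.04, -0.03, 3, 0, 0, 0], [0.04, -0.03, 3.6, 0, 0, 0], [0.04, -0.03, 3.8, 0, 0, 0], [0.04, -0.03, 3.8, 0, 0, 0], [0.04, -0.03, 3.8, 0, 0, 0]]]}}

```text
time: 18.15
tcp_pos: [0.6012, -0.3537, 0.0083]
tcp_rot: [0.002, 0.724, 0.69, 0.0]
ft_force: [-0.1, -0.6, 0.4]
opening: 0.0856
grip_force: 0.0
```

>>> {"api": "drive_tool", "payload": {"deltas": [[[0, 0, 0, 0, 0, 0], [0, 0, 0, 0, 0, 0], [0, 0, 0, 0, 0, 0], [0, 0, 0, 0, 0, 0], [0, 0, 0, 0, 0, 0], [0, 0, 0, 0, 0, 0], [0, 0, 0, 0, 0, 0]]], "hand": 1, "grip_force": 50}}

```text
time: 18.85
tcp_pos: [0.601, -0.3535, 0.0082]
tcp_rot: [0.001, 0.724, 0.69, 0.0]
ft_force: [0.4, 1.0, 6.7]
opening: 0.0666
grip_force: 60.1
```

>>> {"api": "drive_tool", "payload": {"deltas": [[[0, 0, -0.5, 0, 0, 0], [0, 0, -1.5, 0, 0, 0], [0, 0, -3, 0, 0, 0], [0, 0, -4.5, 0, 0, 0], [0, 0, -6, 0, 0, 0], [0, 0, -7, 0, 0, 0], [0, 0, -7, 0, 0, 0], [0, 0, -7, 0, 0, 0]]]}}

```text
time: 19.65
tcp_pos: [0.5993, -0.3522, 0.1799]
tcp_rot: [-0.001, 0.724, 0.69, -0.0]
ft_force: [-0.2, -0.5, -5.3]
opening: 0.0667
grip_force: 59.0
```

```bash
python3 - <<'E'
from h import *
plan([.497,-.35,.19],88.7)
E
```

```text
delta [-0.11 -4.09 -0.4 ] [-0.01 -0.01 -0.28] time 19.65
```

>>> {"api": "drive_tool", "payload": {"deltas": [[[0, -4.1, -0.4, 0, 0, -0.28], [0, -4.1, -0.4, 0, 0, -0.28], [0, -4.1, -0.4, 0, 0, -0.28], [6, -4.1, -0.4, 0, 0, -0.28], [10, -4.1, -0.4, 0, 0, -0.28], [14.2, -4.1, -0.4, 0, 0, -0.28], [14.2, -4.1, -0.4, 0, 0, -0.28], [14.2, -4.1, -0.4, 0, 0, -0.28], [14.2, -4.1, -0.4, 0, 0, -0.28], [14.2, -4.1, -0.4, 0, 0, -0.28], [14.2, -4.1, -0.4, 0, 0, -0.28], [14.2, -4.1, -0.4, 0, 0, -0.28]]]}}

```text
time: 20.85
tcp_pos: [0.5129, 0.0084, 0.1883]
tcp_rot: [-0.002, 0.714, 0.7, -0.001]
ft_force: [0.2, -0.5, -3.4]
opening: 0.0668
grip_force: 59.3
```

```bash
python3 - <<'E'
from h import *
s=arm.get_state(); print(s["tcp_pos"],yaw())
K,d,_,_=cam("wrist")
def wc(p,q):
    t=rot(q); M=np.array([[0,-.951,-.308],[1,0,0],[0,-.308,.951]]); return K,d,np.array(p)+t.apply([.0788,-.001,-.1629]),t*R.from_matrix(M)
def fit(c,img,box,lab):
    m,_=blobs(img,(18,100,100),(32,255,255)); x0,y0,x1,y1=box
    v,u=np.nonzero(m[y0:y1,x0:x1]); P=world(c,np.c_[u+x0,v+y0],.02)[:,:2]*1000
    r=cv2.minAreaRect(P.astype(np.float32)); print(lab,np.round(r[0],1),np.round(r[1],1),round(r[2],2))
    print(np.round(cv2.boxPoints(r),1).tolist())
cw=wc([.49499721,-.03377,.2190764],R.from_euler('z',88.447,degrees=True).__mul__(R.from_rotvec([np.pi,0,0])).as_quat()[[3,0,1,2]])
fit(cw,cv2.imread("pics/w4.png"),(270,55,380,225),"w4")
for f in ("top0","t1","t2"): fit(cam("top"),cv2.imread(f"pics/{f}.png"),(262,230,360,285),f)
w=snapshot("wrist"); cv2.imwrite("pics/w6.png",w)
E
```

```text
[0.51291686 0.0083822  0.18829252] 88.88143630336874
w4 [496.3  23.4] [159.6  54.7] 88.13
[[466.29998779296875, -55.400001525878906], [521.0, -57.20000076293945], [526.2000122070312, 102.30000305175781], [471.5, 104.0999984741211]]
top0 [496.    1.3] [205.   54.2] 88.13
[[465.6000061035156, -100.30000305175781], [519.7999877929688, -102.0999984741211], [526.5, 102.9000015258789], [472.29998779296875, 104.69999694824219]]
t1 [494.3   1.6] [204.7  52.6] 89.39
[[466.8999938964844, -100.5], [519.5, -101.0], [521.7000122070312, 103.69999694824219], [469.1000061035156, 104.30000305175781]]
t2 [496.    1.3] [205.2  54.2] 88.13
[[465.6000061035156, -100.30000305175781], [519.7999877929688, -102.0999984741211], [526.5, 103.0], [472.29998779296875, 104.69999694824219]]
```

View pics/w6.png

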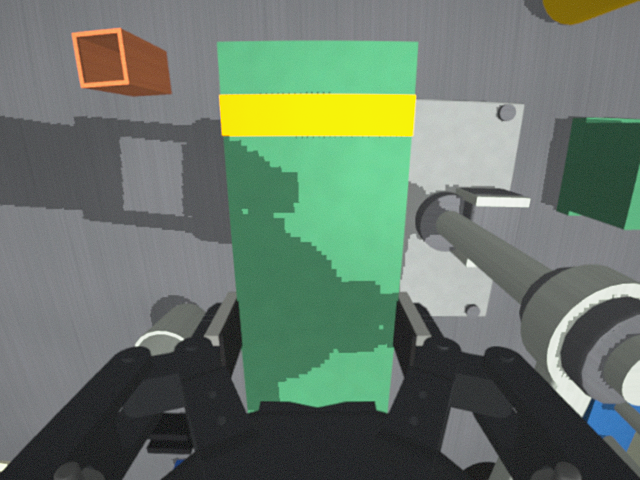

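The hood is held level and square; its end edge is at row 42 and the band at rows 95–135. Before lowering, I'll work out its lengthwise offset from the TCP.

```bash
python3 - <<'E'
from h import *
s=arm.get_state(); print(s["tcp_pos"],yaw(),s["dq"].round(3))
c=cam("wrist"); w=snapshot("wrist"); s=arm.get_state(); z=s["tcp_pos"][2]+.0398
m,b=blobs(w,(20,120,120),(32,255,255),500); b=max(b,key=cv2.contourArea)
g=cv2.inRange(cv2.cvtColor(w,cv2.COLOR_BGR2HSV),(50,60,40),(85,255,255))
r=np.array([np.nonzero(g[:120,u])[0][:1] for u in range(240,400,20)]).ravel(); print(r)
t=rot(s["tcp_rot"])
f=lambda px: (t.inv().apply(world(c,px,z)-s["tcp_pos"])*1000).round(1)
print(f([(u,v) for u,v in zip(range(240,400,20),r)])[[0,3,7]])
print("edges",f([(218,42),(418,42)]), "band", f([b.reshape(-1,2).mean(0)]))
plan([.496,.0014,.12],88.4)
E
```

```text
[0.51320782 0.00707948 0.18873112] 88.76163538594206 [-0.037 -0.004 -0.013 -0.     0.001 -0.001]
[41 41 40 40 40 40 41 41]
[[110.  -26.9 -39.7]
 [110.1  -6.8 -39.8]
 [109.9  19.9 -39.9]]
edges [[109.8 -34.3 -39.7]
 [109.9  32.7 -39.9]] band [[ 86.3  -1.2 -39.8]]
delta [-0.21 -0.69  2.77] [-0.03  0.    0.05] time 20.95
```

>>> {"api": "drive_tool", "payload": {"deltas": [[[-0.24, -0.69, 0, 0, 0, 0.06], [-0.24, -0.69, 1, 0, 0, 0.06], [-0.24, -0.69, 2, 0, 0, 0.06], [-0.24, -0.69, 3, 0, 0, 0.06], [-0.24, -0.69, 4, 0, 0, 0.06], [-0.24, -0.69, 4, 0, 0, 0.06], [-0.24, -0.69, 4, 0, 0, 0.06], [-0.24, -0.69, 4, 0, 0, 0.06], [-0.24, -0.69, 4, 0, 0, 0.06], [-0.24, -0.69, 4, 0, 0, 0.06]]]}}

```text
time: 21.95
tcp_pos: [0.4979, 0.001, 0.0925]
tcp_rot: [0.001, 0.717, 0.697, 0.001]
ft_force: [0.7, 0.1, -4.0]
opening: 0.0663
grip_force: 59.3
```

```bash
python3 - <<'E'
from h import *
s=arm.get_state(); print(s["tcp_pos"],yaw(),s["dq"].round(3),s["ft_force"]); plan([.496,.0005,.0182],88.4)
E
```

```text
[0.49787727 0.00097037 0.09249213] 88.38194315288277 [ 0.004  0.003  0.008  0.002 -0.003 -0.001] [ 0.7172397   0.10900502 -3.97490301]
delta [-0.02 -0.08  2.97] [ 0.03  0.   -0.  ] time 21.95
```

>>> {"api": "drive_tool", "payload": {"deltas": [[[-0.02, -0.06, 0.6, 0, 0, 0], [-0.02, -0.06, 1.2, 0, 0, 0], [-0.02, -0.06, 1.8, 0, 0, 0], [-0.02, -0.06, 2.2, 0, 0, 0], [-0.02, -0.06, 2.5, 0, 0, 0], [-0.02, -0.06, 2.5, 0, 0, 0], [-0.02, -0.06, 2.5, 0, 0, 0]]]}}

```text
time: 22.65
tcp_pos: [0.4955, 0.0007, 0.0286]
tcp_rot: [0.0, 0.717, 0.697, -0.0]
ft_force: [0.2, -0.0, -2.7]
opening: 0.0665
grip_force: 59.3
```

>>> {"api": "drive_tool", "payload": {"deltas": [[[0, 0, 0.1, 0, 0, 0], [0, 0, 0.2, 0, 0, 0], [0, 0, 0.3, 0, 0, 0], [0, 0, 0.4, 0, 0, 0], [0, 0, 0.45, 0, 0, 0], [0, 0, 0.45, 0, 0, 0], [0, 0, 0.45, 0, 0, 0]]]}}

```text
time: 23.35
tcp_pos: [0.4956, 0.0007, 0.0182]
tcp_rot: [-0.0, 0.717, 0.697, -0.0]
ft_force: [-5.6, 0.6, 5.5]
opening: 0.0665
grip_force: 60.5
```

>>> {"api": "drive_tool", "payload": {"deltas": [[[0, 0, 0, 0, 0, 0], [0, 0, 0, 0, 0, 0], [0, 0, 0, 0, 0, 0], [0, 0, 0, 0, 0, 0], [0, 0, -0.5, 0, 0, 0], [0, 0, -2, 0, 0, 0], [0, 0, -4, 0, 0, 0], [0, 0, -6, 0, 0, 0], [0, 0, -8, 0, 0, 0], [0, 0, -9, 0, 0, 0], [0, 0, -9, 0, 0, 0]]], "hand": 0}}

```text
time: 24.45
tcp_pos: [0.4981, 0.0004, 0.2495]
tcp_rot: [0.005, 0.717, 0.697, 0.004]
ft_force: [-0.2, 0.3, 0.8]
opening: 0.0854
grip_force: 0.0
```

```bash
python3 - <<'E'
from h import *
s=arm.get_state(); print(s["tcp_pos"],yaw())
c=cam("wrist"); w=snapshot("wrist"); cv2.imwrite("pics/w7.png",w)
g=cv2.inRange(cv2.cvtColor(w,cv2.COLOR_BGR2HSV),(20,60,40),(85,255,255)); g[:,:220]=0;g[:,420:]=0
b=max(cv2.findContours(g,0,1)[0],key=cv2.contourArea)
r=cv2.minAreaRect((world(c,b.reshape(-1,2),.058)[:,:2]*1000).astype(np.float32)); print(r)
plan([.518,.17,.25],87.8)
plan([.518,.17,.25],0)
E
```

```text
[4.98133700e-01 3.55634353e-04 2.49531528e-01] 88.39191625720349
((494.8976745605469, 1.3239517211914062), (217.7040252685547, 70.30996704101562), 88.38582611083984)
delta [ 6.8   0.66 -0.16] [0.07 0.01 0.12] time 24.5
delta [ 6.8   0.66 -0.16] [ 0.06 -0.05 17.68] time 24.5
```

View pics/w7.png

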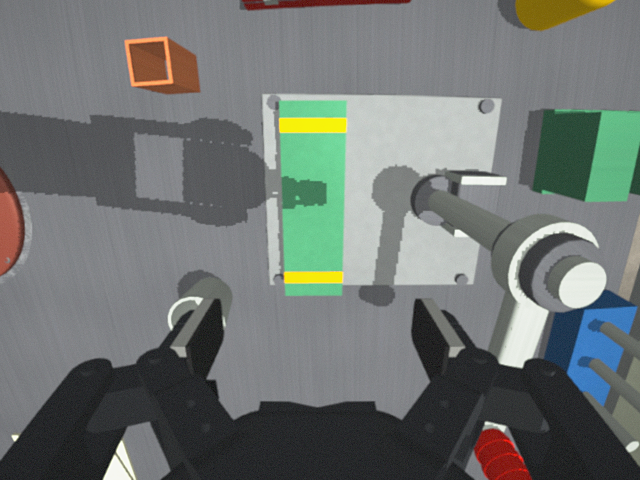

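The hood is seated square: the fit gives centre (494.9, 1.3) mm, yaw 88.4°, and its size matches a top at z = 58 mm. Next is the red case.

>>> {"api": "drive_tool", "payload": {"deltas": [[[9.6, -0.2, 0, 0, 0, 17.4], [9.6, -0.2, 0, 0, 0, 17.4], [9.6, -0.2, 0, 0, 0, 17.4], [9.6, -0.2, 0, 0, 0, 17.4], [9.6, -0.2, 0, 0, 0, 17.4], [9.6, -0.2, 0, 0, 0, 17.4], [9.6, -0.2, 0, 0, 0, 17.4], [9.6, -0.2, 0, 0, 0, 17.4], [9.6, -0.2, 0, 0, 0, 17.4], [9.6, -0.2, 0, 0, 0, 17.4], [9.6, -0.2, 0, 0, 0, 17.4], [9.6, -0.2, 0, 0, 0, 17.4]]]}}

```text
time: 25.7
tcp_pos: [0.4961, 0.2405, 0.2403]
tcp_rot: [0.001, 1.0, 0.012, -0.002]
ft_force: [0.2, -0.9, 0.8]
opening: 0.0852
grip_force: 0.0
```

```bash
python3 - <<'E'
from h import *
s=arm.get_state(); print(s["tcp_pos"],yaw())
c=cam("wrist"); w=snapshot("wrist"); cv2.imwrite("pics/w8.png",w)
g=cv2.inRange(cv2.cvtColor(w,cv2.COLOR_BGR2HSV),(0,140,60),(6,255,255))|cv2.inRange(cv2.cvtColor(w,cv2.COLOR_BGR2HSV),(174,140,60),(180,255,255))
for b in cv2.findContours(g,0,1)[0]:
  if cv2.contourArea(b)>800:
    r=cv2.minAreaRect((world(c,b.reshape(-1,2),.036)[:,:2]*1000).astype(np.float32)); print(b.mean((0,1)).round(),r)
E
```

```text
[0.49609789 0.24045812 0.24027151] 1.4038501066231135
[315. 175.] ((522.66552734375, 242.7172088623047), (154.37879943847656, 59.18376541137695), 1.1289170980453491)
```

View pics/w8.png

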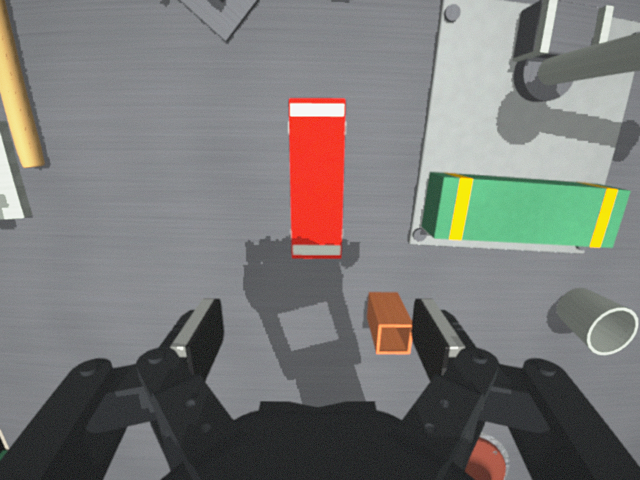

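The red case is at (317,177), flat with its white latch bands at both ends. The tube at (390,320) is clear of the grasp.

```bash
python3 - <<'E'
from h import *
c=cam("wrist"); P=world(c,[(317,98),(317,257),(288,98),(346,98)],.036); print(P.round(4), P[:2].mean(0).round(4))
plan([.5215,.2425,.012],1.2)
E
```

```text
[[0.6071 0.2444 0.036 ]
 [0.4304 0.2398 0.036 ]
 [0.6063 0.2744 0.036 ]
 [0.6079 0.2143 0.036 ]] [0.5187 0.2421 0.036 ]
delta [ 1.04 -0.06  9.14] [0.01 0.03 0.06] time 25.75
```

>>> {"api": "drive_tool", "payload": {"deltas": [[[0.94, -0.06, 2, 0, 0, 0.04], [0.94, -0.06, 4, 0, 0, 0.04], [0.94, -0.06, 6, 0, 0, 0.04], [0.94, -0.06, 7, 0, 0, 0.04], [0.94, -0.06, 8, 0, 0, 0.04], [0.94, -0.06, 8.6, 0, 0, 0.04], [0.94, -0.06, 9.1, 0, 0, 0.04], [0.94, -0.06, 9.1, 0, 0, 0.04], [0.94, -0.06, 9.1, 0, 0, 0.04]]]}}

```text
time: 26.65
tcp_pos: [0.5213, 0.2431, 0.0157]
tcp_rot: [-0.0, 1.0, 0.011, 0.001]
ft_force: [0.5, -0.3, -0.3]
opening: 0.085
grip_force: 0.0
```

>>> {"api": "drive_tool", "payload": {"deltas": [[[0, 0, 0, 0, 0, 0], [0, 0, 0, 0, 0, 0], [0, 0, 0, 0, 0, 0], [0, 0, 0, 0, 0, 0], [0, 0, 0, 0, 0, 0], [0, 0, 0, 0, 0, 0], [0, 0, 0, 0, 0, 0], [0, 0, 0, 0, 0, 0]]], "hand": 1, "grip_force": 60}}

```text
time: 27.45
tcp_pos: [0.521, 0.243, 0.0153]
tcp_rot: [-0.0, 1.0, 0.01, 0.0]
ft_force: [-0.5, 0.5, 2.5]
opening: 0.0001
grip_force: 2.0
```

>>> {"api": "drive_tool", "payload": {"deltas": [[[0, 0, -0.5, 0, 0, 0], [0, 0, -1.5, 0, 0, 0], [0, 0, -3, 0, 0, 0], [0, 0, -5, 0, 0, 0], [0, 0, -7, 0, 0, 0], [0, 0, -8, 0, 0, 0], [0, 0, -8, 0, 0, 0], [0, 0, -8, 0, 0, 0]]]}}

```text
time: 28.25
tcp_pos: [0.5205, 0.2428, 0.2153]
tcp_rot: [-0.0, 1.0, 0.01, 0.0]
ft_force: [0.5, -0.1, 0.1]
opening: 0.0001
grip_force: 0.0
```

```bash
python3 - <<'E'
from h import *
plan([.495,.0013,.20],88.4)
E
```

```text
delta [-1.22  9.64  0.61] [ 0.000e+00 -1.000e-02 -1.744e+01] time 28.25
```

The fingers shut on nothing, so something went wrong with the case. Looking.

>>> {"api": "drive_tool", "payload": {"deltas": [[[0, 0, 0, 0, 0, 0], [-2, 0, -3, 0, 0, 0], [-2, 0, -3, 0, 0, 0], [-2, 0, -3, 0, 0, 0], [-2, 0, -3, 0, 0, 0], [-2, 0, -3, 0, 0, 0]]], "hand": 0}}

```text
time: 28.85
tcp_pos: [0.4699, 0.2415, 0.287]
tcp_rot: [0.001, 1.0, 0.01, -0.002]
ft_force: [-0.1, -0.3, -0.3]
opening: 0.0844
grip_force: 0.0
```

```bash
python3 - <<'E'
from h import *
cv2.imwrite("pics/c9.png",np.vstack([cv2.resize(snapshot("wrist"),(400,300)),cv2.resize(snapshot("scene")[150:400,180:480],(400,300))]))
E
```

```text
(no output)
```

View pics/c9.png

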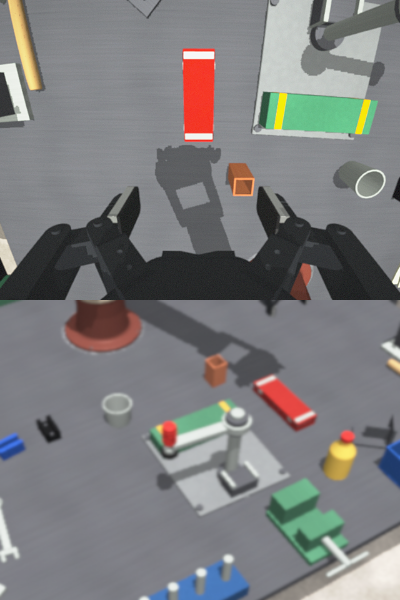

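The case still lies flat and red at (199,95) in the upper picture, and the hood is undisturbed. I'll measure whether the case moved and check its height by triangulating between cameras.

```bash
python3 - <<'E'
from h import *
def ext(n):
    c=cam(n); w=snapshot(n); h=cv2.cvtColor(w,cv2.COLOR_BGR2HSV)
    g=cv2.inRange(h,(0,140,60),(6,255,255))|cv2.inRange(h,(174,140,60),(180,255,255))
    out=[]
    for b in cv2.findContours(g,0,1)[0]:
        if cv2.contourArea(b)>300:
            for z in (0,.018,.036):
                r=cv2.minAreaRect((world(c,b.reshape(-1,2),z)[:,:2]*1000).astype(np.float32))
                if abs(r[0][0]-520)<60 and abs(r[0][1]-242)<60: print(n,z,np.round(r[0],1),np.round(r[1],1),round(r[2],1))
print(arm.get_state()["tcp_pos"],yaw())
ext("wrist"); ext("top")
E
```

```text
[0.47001698 0.24141564 0.2870629 ] 1.1700135951503734
wrist 0 [514.8 242.4] [155.3  64.3] 1.0
wrist 0.018 [516.2 242.5] [149.1  61.7] 1.0
wrist 0.036 [517.5 242.6] [142.8  59.1] 1.0
top 0 [519.3 245.6] [182.2  64.8] 1.3
top 0.018 [518.6 242.9] [180.4  64.2] 1.3
top 0.036 [518.  240.2] [178.6  63.6] 1.3
```

The case hasn't moved, and the cameras agree on its top height. At 15 mm TCP height only about 10 mm of its side was between the swung-back pads, so they probably slid over the top. I'll retry with the TCP about 12 mm lower.

```bash
python3 - <<'E'
from h import *
plan([.518,.2425,.05],1.1)
E
```

```text
delta [ 1.94 -0.01  9.51] [0.01 0.04 0.01] time 29.05
```

>>> {"api": "drive_tool", "payload": {"deltas": [[[1.94, 0, 2, 0, 0, 0], [1.94, 0, 4, 0, 0, 0], [1.94, 0, 6, 0, 0, 0], [1.94, 0, 8, 0, 0, 0], [1.94, 0, 9.5, 0, 0, 0], [1.94, 0, 9.5, 0, 0, 0], [1.94, 0, 9.5, 0, 0, 0], [1.94, 0, 9.5, 0, 0, 0], [1.94, 0, 9.5, 0, 0, 0]]]}}

```text
time: 29.95
tcp_pos: [0.5218, 0.2437, 0.0563]
tcp_rot: [-0.001, 1.0, 0.01, 0.003]
ft_force: [0.4, 0.4, -0.3]
opening: 0.0855
grip_force: 0.0
```

```bash
python3 - <<'E'
from h import *
print(arm.get_state()["tcp_pos"]);plan([.518,.2425,.003],1.1)
cv2.imwrite("pics/w10.png",snapshot("wrist"))
E
```

```text
[0.52179865 0.24372837 0.05625481]
delta [-0.17  0.05  2.13] [-0.02 -0.07  0.02] time 29.95
```

View pics/w10.png

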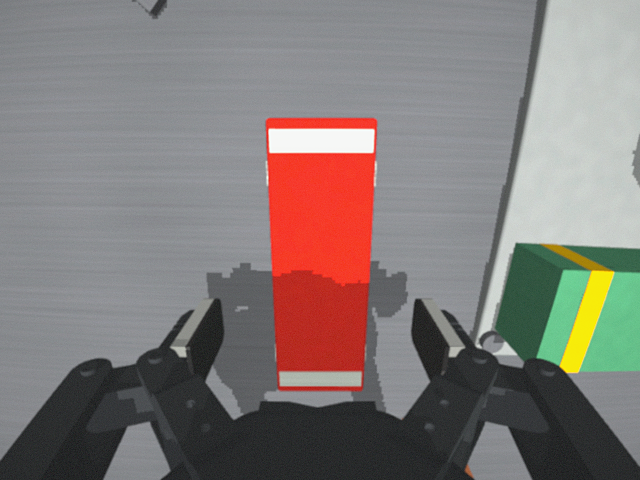

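```bash
python3 - <<'E'
from h import *
c=cam("wrist")
for z in (0,.02,.036,.05): print(z, world(c,[(266,118),(377,118),(278,390),(363,390)],z)[:,:2].round(4).tolist())
E
```

```text
0 [[0.6075, 0.2787], [0.609, 0.2088], [0.3958, 0.2746], [0.3973, 0.2041]]
0.02 [[0.6067, 0.2757], [0.6081, 0.2121], [0.4143, 0.272], [0.4157, 0.2079]]
0.036 [[0.6061, 0.2733], [0.6073, 0.2148], [0.4291, 0.2699], [0.4304, 0.2109]]
0.05 [[0.6056, 0.2712], [0.6067, 0.2172], [0.4421, 0.268], [0.4433, 0.2136]]
```

At z = 36 mm the outline measures 177 × 59 mm, so the height is right. The centre is (518, 242) mm and the case sits between the fingers at (320,255). Descending to the lower grasp.

>>> {"api": "drive_tool", "payload": {"deltas": [[[-0.1, 0.05, 0.6, 0, 0, 0], [-0.1, 0.05, 1.2, 0, 0, 0], [-0.1, 0.05, 1.7, 0, 0, 0], [-0.1, 0.05, 2.1, 0, 0, 0], [-0.1, 0.05, 2.1, 0, 0, 0], [-0.1, 0.05, 2.1, 0, 0, 0]]]}}

```text
time: 30.6
tcp_pos: [0.5163, 0.2414, -0.0009]
tcp_rot: [0.0, 1.0, 0.01, -0.001]
ft_force: [0.6, 1.0, -0.2]
opening: 0.0855
grip_force: 0.0
```

>>> {"api": "drive_tool", "payload": {"deltas": [[[0, 0, 0, 0, 0, 0], [0, 0, 0, 0, 0, 0], [0, 0, 0, 0, 0, 0], [0, 0, 0, 0, 0, 0], [0, 0, 0, 0, 0, 0], [0, 0, 0, 0, 0, 0]]], "hand": 1, "grip_force": 40}}

```text
time: 31.2
tcp_pos: [0.5175, 0.2417, 0.0009]
tcp_rot: [-0.0, 1.0, 0.01, 0.001]
ft_force: [-0.1, 0.5, 5.7]
opening: 0.0592
grip_force: 45.6
```

>>> {"api": "drive_tool", "payload": {"deltas": [[[0, 0, 0, 0, 0, 0], [0, 0, -0.5, 0, 0, 0], [0, 0, -1.5, 0, 0, 0], [0, 0, -3, 0, 0, 0], [0, 0, -5, 0, 0, 0], [0, 0, -7, 0, 0, 0], [0, 0, -8, 0, 0, 0], [0, 0, -8, 0, 0, 0], [0, 0, -8, 0, 0, 0]]], "grip_force": 60}}

```text
time: 32.1
tcp_pos: [0.5155, 0.2412, 0.1979]
tcp_rot: [0.0, 1.0, 0.01, -0.001]
ft_force: [0.0, -0.5, -6.5]
opening: 0.0582
grip_force: 67.0
```

```bash
python3 - <<'E'
from h import *
s=arm.get_state(); print(s["tcp_pos"],yaw(),s["opening"],s["grip_force"])
c=cam("wrist"); w=snapshot("wrist"); s=arm.get_state(); t=rot(s["tcp_rot"]); z=s["tcp_pos"][2]+.035
h=cv2.cvtColor(w,cv2.COLOR_BGR2HSV); g=cv2.inRange(h,(0,140,60),(6,255,255))|cv2.inRange(h,(174,140,60),(180,255,255))
b=max(cv2.findContours(g,0,1)[0],key=cv2.contourArea).reshape(-1,2); print(b.min(0),b.max(0))
P=(t.inv().apply(world(c,b,z)-s["tcp_pos"])*1000); print("far end",P[:,0].max().round(1), "y at far", P[P[:,0]>70][:,1].min().round(1),P[P[:,0]>70][:,1].max().round(1))
plan([.495,.0013,.20],88.4)
E
```

```text
[0.51546914 0.24121807 0.19790658] 1.192995870530468 0.05819055394016203 67.04177141189575
[238  99] [397 407]
far end 90.6 y at far -30.6 28.5
delta [-0.99  9.57 -0.13] [ -0.03   0.06 -17.44] time 32.15
```

Grasp is good (opening 58 mm, case offset +0.6 mm). Carrying it over the hood, rotation leading.

>>> {"api": "drive_tool", "payload": {"deltas": [[[0, 0, 0, 0, 0, -17.44], [0, 0, 0, 0, 0, -17.44], [0, 1, 0, 0, 0, -17.44], [-0.5, 2, 0, 0, 0, -17.44], [-0.9, 3, 0, 0, 0, -17.44], [-0.9, 4, 0, 0, 0, -17.44], [-0.9, 5, 0, 0, 0, -17.44], [-0.9, 6.5, 0, 0, 0, -17.44], [-0.9, 8, 0, 0, 0, -17.44], [-0.97, 9.55, 0, 0, 0, -17.44], [-0.97, 9.55, 0, 0, 0, -17.44], [-0.97, 9.55, 0, 0, 0, -17.44]]]}}

```text
time: 33.35
tcp_pos: [0.4953, 0.0015, 0.1958]
tcp_rot: [-0.003, 0.718, 0.696, -0.002]
ft_force: [-0.1, 0.4, -4.7]
opening: 0.0582
grip_force: 67.1
```

```bash
python3 - <<'E'
from h import *
s=arm.get_state(); print(s["tcp_pos"],yaw(),s["opening"],s["dq"].round(3)); plan([.495,.0007,.10],88.4)
E
```

```text
[0.49526008 0.00154923 0.19583665] 88.23925524746092 0.058202238066832994 [ 0.035 -0.004 -0.01   0.008  0.001  0.035]
delta [-0.04  0.02  3.83] [-0.08 -0.01 -0.03] time 33.35
```

>>> {"api": "drive_tool", "payload": {"deltas": [[[-0.04, 0.02, 1, 0, 0, -0.03], [-0.04, 0.02, 2, 0, 0, -0.03], [-0.04, 0.02, 3, 0, 0, -0.03], [-0.04, 0.02, 4, 0, 0, -0.03], [-0.04, 0.02, 4.8, 0, 0, -0.03], [-0.04, 0.02, 4.8, 0, 0, -0.03], [-0.04, 0.02, 4.8, 0, 0, -0.03], [-0.04, 0.02, 4.8, 0, 0, -0.03]]]}}

```text
time: 34.15
tcp_pos: [0.4985, 0.0016, 0.0807]
tcp_rot: [0.001, 0.716, 0.698, 0.0]
ft_force: [0.8, -0.0, -4.4]
opening: 0.058
grip_force: 67.1
```

```bash
python3 - <<'E'
from h import *
s=arm.get_state(); print(s["tcp_pos"],yaw(),s["ft_force"].round(1)); plan([.495,.0007,.059],88.4)
E
```

```text
[0.4985007  0.00155959 0.08070324] 88.55192669086753 [ 0.8 -0.  -4.4]
delta [-0.04 -0.14  0.87] [0.02 0.   0.03] time 34.15
```

>>> {"api": "drive_tool", "payload": {"deltas": [[[-0.03, -0.06, 0.2, 0, 0, 0.02], [-0.03, -0.06, 0.4, 0, 0, 0.02], [-0.03, -0.06, 0.6, 0, 0, 0.02], [-0.03, -0.06, 0.7, 0, 0, 0.02], [-0.03, -0.06, 0.75, 0, 0, 0.02], [-0.03, -0.06, 0.75, 0, 0, 0.02], [-0.03, -0.06, 0.75, 0, 0, 0.02]]]}}

```text
time: 34.85
tcp_pos: [0.4964, 0.0005, 0.0611]
tcp_rot: [0.0, 0.717, 0.697, 0.0]
ft_force: [0.5, -0.1, -4.7]
opening: 0.0584
grip_force: 67.1
```

>>> {"api": "drive_tool", "payload": {"deltas": [[[0, -0.03, 0.04, 0, 0, 0], [0, -0.03, 0.08, 0, 0, 0], [0, -0.03, 0.1, 0, 0, 0], [0, -0.03, 0.1, 0, 0, 0], [0, -0.03, 0.1, 0, 0, 0]]]}}

```text
time: 35.35
tcp_pos: [0.4957, 0.0006, 0.0591]
tcp_rot: [0.0, 0.717, 0.697, 0.0]
ft_force: [-2.7, -1.2, 0.2]
opening: 0.0579
grip_force: 67.8
```

>>> {"api": "drive_tool", "payload": {"deltas": [[[0, 0, 0, 0, 0, 0], [0, 0, 0, 0, 0, 0], [0, 0, 0, 0, 0, 0], [0, 0, 0, 0, 0, 0], [0, 0, -0.5, 0, 0, 0], [0, 0, -1.5, 0, 0, 0], [0, 0, -3, 0, 0, 0], [0, 0, -5, 0, 0, 0], [0, 0, -7, 0, 0, 0], [0, 0, -8, 0, 0, 0], [0, 0, -8, 0, 0, 0], [0, 0, -8, 0, 0, 0]]], "hand": 0}}

```text
time: 36.55
tcp_pos: [0.4958, 0.0006, 0.2597]
tcp_rot: [0.001, 0.717, 0.697, 0.001]
ft_force: [-0.1, 0.1, -1.3]
opening: 0.0856
grip_force: 0.0
```

```bash
python3 - <<'E'
from h import *
s=arm.get_state(); print(s["tcp_pos"],yaw())
c=cam("wrist"); w=snapshot("wrist"); h=cv2.cvtColor(w,cv2.COLOR_BGR2HSV)
g=cv2.inRange(h,(0,140,60),(6,255,255))|cv2.inRange(h,(174,140,60),(180,255,255)); g[:,:230]=0; g[:,410:]=0
b=max(cv2.findContours(g,0,1)[0],key=cv2.contourArea).reshape(-1,2)
print("case",cv2.minAreaRect((world(c,b,.094)[:,:2]*1000).astype(np.float32)))
t=cam("top"); im=snapshot("top"); cv2.imwrite("pics/t3.png",im)
m,bs=blobs(im,(0,150,100),(6,255,255),20)
for b in bs:
    p=b.reshape(-1,2).mean(0)
    if 330<p[0]<400: print("grip px",p,world(t,[p],.288).round(4), cv2.minEnclosingCircle(b))
E
```

```text
[0.49577507 0.00057838 0.25968568] 88.44000172938858
case ((495.0362243652344, 6.2250213623046875), (150.361083984375, 59.14973068237305), 88.35147094726562)
grip px [368.66666667 197.6969697 ] [[ 0.6251 -0.1511  0.288 ]] ((368.978271484375, 197.78260803222656), 6.524623394012451)
```

The case sits square on the hood: x 495 mm, yaw 88.35°. The fitted radius from post to grip is 149.6 mm against 150 expected, and the swing is about 1.46 rad. Moving above the red grip.

>>> {"api": "drive_tool", "payload": {"deltas": [[[0, 0, -2, 0, 0, 0], [0, 0, -4, 0, 0, 0], [-3, 0, -4, 0, 0, 0], [-5.9, 2, -4, 0, 0, 1.28], [-5.9, 4, -4, 0, 0, 1.28], [-5.9, 5.3, -4, 0, 0, 1.28], [-5.9, 5.3, -4, 0, 0, 1.28], [-5.9, 5.3, -4, 0, 0, 1.28], [-5.9, 5.3, -4, 0, 0, 1.28], [-5.9, 5.3, -4, 0, 0, 1.28], [-5.9, 5.3, -4, 0, 0, 1.28]]]}}

```text
time: 37.75
tcp_pos: [0.6232, -0.1499, 0.3588]
tcp_rot: [0.0, 0.754, 0.656, 0.0]
ft_force: [0.2, 0.6, 0.1]
opening: 0.0853
grip_force: 0.0
```

```bash
python3 - <<'E'
from h import *
s=arm.get_state(); print(s["tcp_pos"],yaw())
c=cam("wrist"); w=snapshot("wrist"); cv2.imwrite("pics/w11.png",w)
m,bs=blobs(w,(0,150,100),(6,255,255),100)
for b in bs: print(b.mean((0,1)).round(),world(c,[b.reshape(-1,2).mean(0)],.26).round(4),cv2.boundingRect(b))
print("expected top centre px",pix(c,[[.6251,-.1511,.288],[.6251,-.1511,.228]]).round())
plan([.6251,-.1511,.253],82)
E
```

```text
[ 0.62320358 -0.14986121  0.35883357] 82.06364777893243
[325. 234.] [[ 0.6286 -0.153   0.26  ]] (308, 210, 36, 49)
[224.  83.] [[ 0.5705 -0.027   0.26  ]] (216, 38, 17, 91)
[198.  81.] [[ 0.5513 -0.0229  0.26  ]] (158, 2, 76, 162)
expected top centre px [[321. 244.]
 [320. 223.]]
delta [-0.04  0.08  4.24] [0.01 0.   0.01] time 37.8
```

View pics/w11.png

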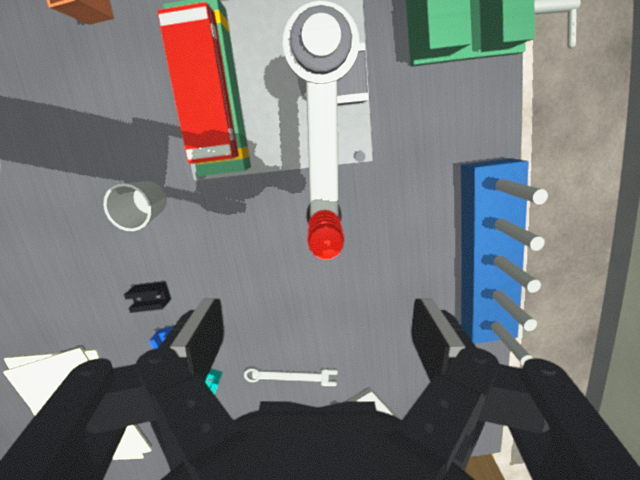

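The red grip is at (325,240), its arm running up to the post at (321,33), and the case is square on the hood at (195,85). The grip lies about 3 mm to +x of my top-camera estimate, at (628, −152) mm. Grasping it.

>>> {"api": "drive_tool", "payload": {"deltas": [[[-0.06, 0.2, 1, 0, 0, 0], [-0.06, 0.2, 2, 0, 0, 0], [-0.06, 0.2, 3, 0, 0, 0], [-0.06, 0.2, 3.8, 0, 0, 0], [-0.06, 0.2, 4.2, 0, 0, 0], [-0.06, 0.2, 4.2, 0, 0, 0], [-0.06, 0.2, 4.2, 0, 0, 0]]]}}

```text
time: 38.5
tcp_pos: [0.629, -0.1526, 0.2549]
tcp_rot: [0.001, 0.754, 0.656, 0.0]
ft_force: [-0.5, 0.9, -0.5]
opening: 0.0852
grip_force: 0.0
```

>>> {"api": "drive_tool", "payload": {"deltas": [[[0, 0, 0, 0, 0, 0], [0, 0, 0, 0, 0, 0], [0, 0, 0, 0, 0, 0], [0, 0, 0, 0, 0, 0], [0, 0, 0, 0, 0, 0], [0, 0, 0, 0, 0, 0], [0, 0, 0, 0, 0, 0], [0, 0, 0, 0, 0, 0], [0, 0, 0, 0, 0, 0]]], "hand": 1, "grip_force": 30}}

```text
time: 39.4
tcp_pos: [0.6289, -0.1528, 0.254]
tcp_rot: [0.0, 0.755, 0.656, 0.0]
ft_force: [0.4, -0.6, 3.2]
opening: 0.0264
grip_force: 29.5
```

```bash
python3 - <<'E'
from h import *
s=arm.get_state(); p=s["tcp_pos"]; y0=yaw(); print(p,y0,s["ft_force"].round(1))
ax=np.array([.646,-.003]); v=p[:2]-ax; print("r",np.hypot(*v),"ang",np.degrees(np.arctan2(v[1],v[0]))%360)
t=rot(s["tcp_rot"]); a0=np.degrees(np.arctan2(v[1],v[0]))
end=178.4-360
for k in np.arange(1,17):
    da=(end-a0)*k/16
    w=np.r_[ax+R.from_euler('z',da,degrees=True).apply([*v,0])[:2],p[2]]
    print(np.r_[t.inv().apply(w-p)/.025,-da/5][[0,1,2,3]].round(2).tolist())
E
```

```text
[ 0.62893411 -0.15282115  0.25400001] 82.03415495417802 [ 0.4 -0.6  3.2]
r 0.1507899935480156 ang 263.50153780117836
[0.01, -0.56, -0.0, 1.06]
[0.08, -1.12, -0.0, 2.13]
[0.19, -1.66, -0.0, 3.19]
[0.35, -2.2, -0.0, 4.26]
[0.57, -2.72, -0.0, 5.32]
[0.83, -3.21, -0.0, 6.38]
[1.14, -3.68, -0.0, 7.45]
[1.48, -4.12, -0.0, 8.51]
[1.87, -4.52, -0.01, 9.57]
[2.29, -4.89, -0.01, 10.64]
[2.75, -5.22, -0.01, 11.7]
[3.23, -5.5, -0.01, 12.77]
[3.74, -5.73, -0.01, 13.83]
[4.27, -5.92, -0.01, 14.89]
[4.81, -6.06, -0.01, 15.96]
[5.36, -6.15, -0.01, 17.02]
```

>>> {"api": "drive_tool", "payload": {"deltas": [[[0, -0.28, 0, 0, 0, 0.53], [0.01, -0.56, 0, 0, 0, 1.06], [0.08, -1.12, 0, 0, 0, 2.13], [0.19, -1.66, 0, 0, 0, 3.19], [0.35, -2.2, 0, 0, 0, 4.26], [0.57, -2.72, 0, 0, 0, 5.32], [0.83, -3.21, 0, 0, 0, 6.38], [1.14, -3.68, 0, 0, 0, 7.45], [1.48, -4.12, 0, 0, 0, 8.51], [1.48, -4.12, 0, 0, 0, 8.51], [1.48, -4.12, 0, 0, 0, 8.51]]]}}

```text
time: 40.5
tcp_pos: [0.5324, -0.1013, 0.2538]
tcp_rot: [-0.0, 0.941, 0.339, 0.001]
ft_force: [2.9, 2.5, 2.0]
opening: 0.0262
grip_force: 29.7
```

```bash
python3 - <<'E'
from h import *
s=arm.get_state(); p=s["tcp_pos"]; y0=yaw(); print(p,y0,s["ft_force"].round(1),s["opening"],s["grip_force"])
ax=np.array([.646,-.003]); v=p[:2]-ax; a0=np.degrees(np.arctan2(v[1],v[0])); print("r",np.hypot(*v),"ang",a0%360)
t=rot(s["tcp_rot"]); end=178.4-360
for k in range(1,9):
    da=(end-a0)*k/8; w=np.r_[ax+R.from_euler('z',da,degrees=True).apply([*v,0])[:2]*.15/np.hypot(*v),p[2]]
    print(np.r_[t.inv().apply(w-p)/.025,-da/5].round(2).tolist())
E
```

```text
[ 0.53237678 -0.10134109  0.25377247] 39.61566816764797 [2.9 2.5 2. ] 0.026199508123604984 29.698115587234497
r 0.150270446272447 ang 220.87624443219562
[0.02, -0.56, -0.0, 1.06]
[0.09, -1.11, -0.0, 2.12]
[0.2, -1.65, -0.0, 3.19]
[0.37, -2.18, -0.0, 4.25]
[0.58, -2.7, -0.0, 5.31]
[0.84, -3.19, 0.0, 6.37]
[1.15, -3.65, 0.0, 7.43]
[1.5, -4.09, 0.0, 8.5]
```

>>> {"api": "drive_tool", "payload": {"deltas": [[[0.02, -0.56, 0, 0, 0, 1.06], [0.09, -1.11, 0, 0, 0, 2.12], [0.2, -1.65, 0, 0, 0, 3.19], [0.37, -2.18, 0, 0, 0, 4.25], [0.58, -2.7, 0, 0, 0, 5.31], [0.84, -3.19, 0, 0, 0, 6.37], [1.0, -3.43, 0, 0, 0, 6.9], [1.15, -3.65, 0, 0, 0, 7.43], [1.32, -3.87, 0, 0, 0, 7.96], [1.42, -3.98, 0, 0, 0, 8.2], [1.42, -3.98, 0, 0, 0, 8.2], [1.42, -3.98, 0, 0, 0, 8.2]]]}}

```text
time: 41.7
tcp_pos: [0.4968, -0.0027, 0.2537]
tcp_rot: [0.0, 1.0, -0.013, 0.001]
ft_force: [5.6, -0.8, 2.5]
opening: 0.0261
grip_force: 29.7
```

```bash
python3 - <<'E'
from h import *
s=arm.get_state(); p=s["tcp_pos"]; print(p,yaw(),s["ft_force"].round(1),s["opening"])
v=p[:2]-[.646,-.003]; print(np.hypot(*v),np.degrees(np.arctan2(v[1],v[0]))%360)
E
```

```text
[ 0.49678209 -0.00273413  0.2537419 ] -1.4680712154153277 [ 5.6 -0.8  2.5] 0.02614341353685485
0.14921815008602454 179.89791195356284
```

>>> {"api": "drive_tool", "payload": {"deltas": [[[-0.03, -0.08, 0, 0, 0, 0.15], [-0.03, -0.16, 0, 0, 0, 0.3], [-0.03, -0.2, 0, 0, 0, 0.3], [-0.03, -0.2, 0, 0, 0, 0.3], [-0.03, -0.2, 0, 0, 0, 0.3]]]}}

```text
time: 42.2
tcp_pos: [0.4968, 0.001, 0.2537]
tcp_rot: [0.001, 1.0, -0.026, 0.002]
ft_force: [8.4, -4.7, 0.2]
opening: 0.0265
grip_force: 29.6
```

>>> {"api": "drive_tool", "payload": {"deltas": [[[0, -0.06, 0, 0, 0, 0], [0, -0.12, 0, 0, 0, 0], [0, -0.12, 0, 0, 0, 0], [0, -0.12, 0, 0, 0, 0]]]}}

```text
time: 42.6
tcp_pos: [0.4969, 0.0019, 0.2538]
tcp_rot: [0.004, 1.0, -0.027, 0.002]
ft_force: [8.3, -11.4, 0.8]
opening: 0.0263
grip_force: 29.7
```

The arm is at its stop: 3 mm more command moved it under 1 mm, with 11 N reaction. Now pushing down about 96 mm.

>>> {"api": "drive_tool", "payload": {"deltas": [[[0.03, 0.06, 0.2, 0, 0, 0], [0.03, 0.06, 0.6, 0, 0, 0], [0.03, 0.06, 1.0, 0, 0, 0], [0.03, 0.06, 1.4, 0, 0, 0], [0.03, 0.06, 1.8, 0, 0, 0], [0.03, 0.06, 2.2, 0, 0, 0], [0.03, 0.06, 2.6, 0, 0, 0], [0.03, 0.06, 3.0, 0, 0, 0], [0.03, 0.06, 3.3, 0, 0, 0], [0.03, 0.06, 3.5, 0, 0, 0], [0.03, 0.06, 3.5, 0, 0, 0], [0.03, 0.06, 3.5, 0, 0, 0]]]}}

```text
time: 43.8
tcp_pos: [0.497, 0.0014, 0.1663]
tcp_rot: [0.003, 1.0, -0.026, 0.001]
ft_force: [5.4, -7.6, 0.4]
opening: 0.0264
grip_force: 29.7
```

>>> {"api": "drive_tool", "payload": {"deltas": [[[0, 0, 0.1, 0, 0, 0], [0, 0, 0.2, 0, 0, 0], [0, 0, 0.25, 0, 0, 0], [0, 0, 0.25, 0, 0, 0]]]}}

```text
time: 44.2
tcp_pos: [0.497, 0.0014, 0.1614]
tcp_rot: [0.003, 1.0, -0.026, 0.001]
ft_force: [1.9, -7.5, 5.3]
opening: 0.0262
grip_force: 30.2
```

>>> {"api": "drive_tool", "payload": {"deltas": [[[0, 0, 0.06, 0, 0, 0], [0, 0, 0.12, 0, 0, 0], [0, 0, 0.12, 0, 0, 0], [0, 0, 0.12, 0, 0, 0]]]}}

```text
time: 44.6
tcp_pos: [0.4973, 0.0013, 0.1612]
tcp_rot: [0.003, 1.0, -0.026, 0.001]
ft_force: [-4.0, -8.2, 16.7]
opening: 0.0263
grip_force: 31.2
```

>>> {"api": "drive_tool", "payload": {"deltas": [[[0, 0, 0.04, 0, 0, 0], [0, 0, 0.08, 0, 0, 0], [0, 0, 0.08, 0, 0, 0], [0, 0, 0.08, 0, 0, 0]]]}}

```text
time: 45.0
tcp_pos: [0.4975, 0.0013, 0.1611]
tcp_rot: [0.003, 1.0, -0.026, 0.001]
ft_force: [-9.4, -6.6, 25.0]
opening: 0.0265
grip_force: 31.9
```

Contact is made: the force rises to 25 N with no further travel. Easing off, opening and withdrawing straight up.

>>> {"api": "drive_tool", "payload": {"deltas": [[[0, 0, -0.08, 0, 0, 0], [0, 0, -0.16, 0, 0, 0], [0, 0, -0.16, 0, 0, 0]]]}}

```text
time: 45.3
tcp_pos: [0.4974, 0.0013, 0.1613]
tcp_rot: [0.003, 1.0, -0.026, 0.002]
ft_force: [1.2, -7.5, 9.5]
opening: 0.0262
grip_force: 30.5
```

>>> {"api": "drive_tool", "payload": {"deltas": [[[0, 0, 0, 0, 0, 0], [0, 0, 0, 0, 0, 0], [0, 0, 0, 0, 0, 0], [0, 0, 0, 0, 0, 0], [0, 0, 0, 0, 0, 0], [0, 0, -1, 0, 0, 0], [0, 0, -2, 0, 0, 0], [0, 0, -4, 0, 0, 0], [0, 0, -6, 0, 0, 0], [0, 0, -8, 0, 0, 0], [0, 0, -8, 0, 0, 0]]], "hand": 0}}

```text
time: 46.4
tcp_pos: [0.4986, 0.0039, 0.3682]
tcp_rot: [0.001, 1.0, -0.026, 0.007]
ft_force: [0.9, -0.1, 0.9]
opening: 0.0855
grip_force: 0.0
```

>>> {"api": "drive_tool", "payload": {"deltas": [[[-4, 6, -1, 0, 0, 0], [-4, 6, -1, 0, 0, 0], [-4, 6, -1, 0, 0, 0], [-4, 10, -1, 0, 0, 0], [-4, 10, -1, 0, 0, 0], [-4, 10, -1, 0, 0, 0], [-4, 10, -1, 0, 0, 0], [-4, 10, -1, 0, 0, 0]]]}}

```text
time: 47.2
tcp_pos: [0.383, -0.2402, 0.3831]
tcp_rot: [-0.001, 1.0, -0.027, -0.0]
ft_force: [0.0, 0.3, -0.1]
opening: 0.0854
grip_force: 0.0
```

```bash
python3 - <<'E'
from h import *
s=arm.get_state(); print(s["tcp_pos"],s["ft_force"].round(1))
t=snapshot("top"); sc=snapshot("scene")
cv2.imwrite("pics/fin.png",np.vstack([cv2.resize(t[160:310,200:400],(560,420),interpolation=cv2.INTER_CUBIC)[:300],cv2.resize(sc[190:340,250:430],(560,300),interpolation=cv2.INTER_CUBIC)]))
c=cam("top"); m,bs=blobs(t,(0,150,80),(6,255,255),15)
for b in bs:
    p=b.reshape(-1,2).mean(0)
    if 230<p[0]<400: print(p.round(1),cv2.boundingRect(b),world(c,[p],.195).round(4))
d=cam("scene"); m,bs=blobs(sc,(0,150,80),(6,255,255),15)
for b in bs:
    if 250<b[:,0,0].mean()<400: print("scene",cv2.boundingRect(b),b.reshape(-1,2).mean(0))
n=np.array([.496,.0013]); print("scene exp. grip top/bottom",pix(d,[[*n,.192],[*n,.132],[*n,.094]]).round(1).tolist())
E
```

```text
[ 0.38295743 -0.24024809  0.38305061] [ 0.   0.3 -0.1]
[340.6 252.7] (340, 243, 2, 20) [[ 0.4902 -0.0821  0.195 ]]
[309.8 251.8] (285, 242, 51, 21) [[ 0.4935 -0.0008  0.195 ]]
[278.5 251.3] (278, 242, 2, 20) [[0.4958 0.0818 0.195 ]]
scene (300, 252, 15, 15) [306.125 260.525]
scene (306, 240, 28, 22) [319.79411765 251.19117647]
scene (325, 221, 27, 30) [336.08433735 234.65060241]
scene exp. grip top/bottom [[328.7, 222.5], [328.1, 235.9], [327.8, 244.0]]
```

View pics/fin.png

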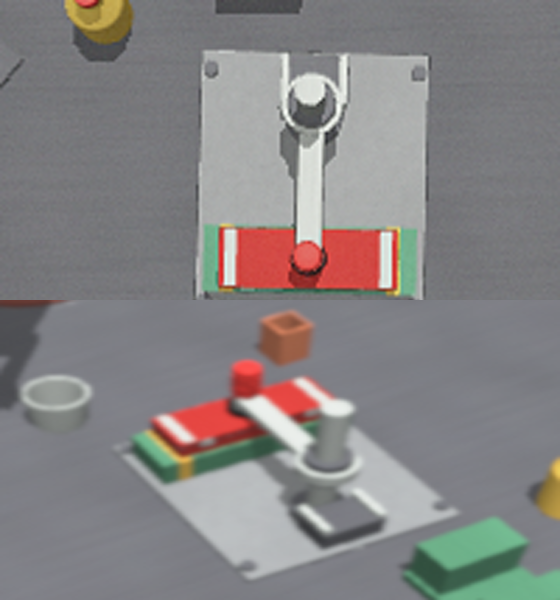

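The final view shows the clamp arm in over the column and its pad down on the red case at crop (247,400). The grip top falls at scene pixel (329,222), which matches the resting height (328.7, 222.5). Handing in.

```bash
python3 -c "
from cell import ticket
print(ticket.hand_in())"
```

```text
the job is handed in; nothing more can be done
None
```

The job is handed in: both blocks are groove up in the nest, the hood is seated over them with the red case square on top, and the clamp is swung in with its pad pressed onto the case. The first grasp of the case missed without moving it, and the other things on the bench were not touched.

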